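# Pack, line up and press shut a tin of sheet holders

## Robot

A 7-joint arm with a two-finger parallel gripper is mounted at the origin on the work surface; the furniture and walls round the work are solid. World frame = base frame: x ahead of the robot, y to its left, z up, the work surface at z = 0. Lengths are in mm, angles in rad, forces in N, time in s.
With the tool pointing down it reaches from about 425 to 875 mm from the base axis. Payload 9.9 kg.
Tool frame: the origin (TCP) lies midway between the tips of the shut fingers; the grasp point (between the pads) lies 19 mm behind it; x points along the fingers, y is the direction in which the jaws open and shut, and the axes are right-handed (so a half turn about x gives the same grasp; the last joint's range is limited). The gripper opens to 85 mm and grips with 20 to 120 N. Pads are 22 mm wide; open, the fingers measure 114 mm over their backs; the gripper's body (76 mm by 85 mm) begins 54 mm behind the grasp point. The pads swing forward as they close: fully open they stand 13 mm farther back than shut.
Start: joints at [1.11, 0.576, 0.025, 1.437, -0.015, 1.129, -0.057], TCP at [248.369, -627.648, 231.289] pointing down, gripper open.
Joint ranges: [-2.76, 2.76], [-0.34, 2.15], [-1.52, 1.57], [0.19, 2.46], [-1.09, 4.23], [0.17, 1.99], [-2.82, 2.82]. Speed limits (rad/s): [2.22, 2.22, 3.01, 3.01, 3.14, 3.14, 3.14].

## Interface

Orientations are given as a rotation vector (axis times angle).
In Python, from station import env, cams, finder gives the robot as it stands.
- The arm moves only by the tool apply_moves, never from a script. Its argument "targets" is one flat list of numbers, 7 for each row, row after row: the closure, from -1 (fully open) to 1 (shut), so that 0 is half open, then the shift along the tool's x, y, z in cm, then the turn, a rotation vector about the tool's x, y, z in degrees. A call has 1 to 12 rows; each row shifts and turns the commanded pose from where the row before left it, along the tool's axes as they then stand; what a row does not reach is not made up. A row lasts 1/12 s, in which the tool goes at most 41.7 mm and 7.16 degrees, less where a joint would pass 70% of its speed; a pose out of reach is approached as far as the arm can. A call is refused whole if a number of a shift passes 4.17 or a number of a turn 7.16, either way. A call with a gripper value outside its range is refused whole. The fingers move at their own pace and stop on an object; "newtons" is the grip in N (left out, the last holds). Time passes only in rows, so rows that do not move let the fingers close. It gives the time, the measured TCP pose, the force and the opening at its end, in the units of the state.
- env.get_obs(): the state, without advancing time (a new reading comes with each control period).
- cams.get_image(name): name is "scene" or "top" or "wrist"; returns the picture (480x640x3 uint8, red, green, blue); there is no depth.
- cams.calibration(name): a dict with "K" (3x3 intrinsics, pixels), "position" and "attitude" of the camera in the world. Camera axes: x right, y down, z forward; pixel columns grow to the right and rows downward; lengths in mm; the calibration is good to about 2 mm. The wrist camera is an equidistant fisheye: a pixel r from the principal point sees the ray r / f radians off the axis. A picture is of the moment at which its call begins: read the wrist's pose just before it. calibration takes no time and is no camera call; for the wrist camera it gives the pose at the moment of the call.
- env.finish_job(): hands the job in, once; it reports no verdict.
Trained networks look in the newest picture that a camera, given by its name, has taken for a name from the list of things; names that differ only in an ending like _2 or _b are one class to them, and where a whole thing is asked for, a point or a joint stands for the part that bears it (a point fixed in the world has none). Each returns a list of dicts, best first, with "score" (0 to 1); they miss things now and then, are a little off and sometimes report something else, mostly with a low value. They report only what shows in the picture. A call takes as long as a camera call. They do not tell look-alikes from the thing itself.
- finder.silhouettes(query, camera): "mask" (480x640 bool, what is visible of it) and "rect" ([left, top, right, bottom] in pixels, round what is visible of it).
- finder.mark_of(query, camera): "at" ([column, row] in pixels: a listed point, or the origin of a listed thing).
The state is a dict: "t": time; "joints": joint angles; "qd": joint speeds; "tau": joint torques, N m; "ee_pos": TCP position; "ee_rot": TCP orientation; "ft_force": force on the tool from outside, world axes, zero at the start; "moment": the same for the moment, N m; "gripper_width": opening from 0.0 (shut) to 1.0 (fully open).
Only numpy, scipy, OpenCV 4.12 (cv2) and the standard library are available. Lean on these libraries where they do the work, as an engineer would, in place of code of your own. Each camera call takes 0.05 s, during which the arm holds its last target.

## Task

Put every black sheet holder that lies on the bench into the round tin of the sealing press, leaving the gold ones and everything else on the bench alone, and set the lid on it. Roll the tin round by its ribbed edge with a fingertip until its label faces the front of the press, over the yellow mark. Then pull the press's sprung red-handled lever down until you feel it bear firmly on the lid knob, hold it there for at least a second, and ease it slowly back up to rest without letting it fly.

Things in the scene. Friction and masses are not known exactly. Their poses are not given: they have to be found in the camera images.
- press: sealing press screwed to the bench: grey plate 130 x 225 x 12 mm. Origin: on the bench under the tin's axis; x points away from the front of the press, y toward the lever's post, z up. The plate spans x -75 to +55 mm, y -60 to +165 mm. The post (44 x 50 mm, top 154 mm high) stands at y = +120 mm
- tin_mouth (a point): centre of the tin's mouth, in the plane of its rim, on the tin's axis, 78 mm over the bench. The tin is round aluminium, 96 mm outside and 86 mm inside diameter, 60 mm high, inner floor 55 mm below the rim. It stays in the press and turns on a swivel. Six upright ribs (9 mm across, reaching 53 mm from the axis, 58 to 76 mm over the bench, 60 degrees apart, the label lying midway between two) let a fingertip push its edge round
- label (a point): middle of the tin's label (white card 44 mm wide with an orange middle stripe), on the tin's outer face 48 mm from the axis, 38 mm over the bench
- tin (a joint): turning of the tin in rad, anticlockwise seen from above; 0 and every full turn = label faces the front of the press. It turns without limit in practice, against slight friction (1 N at the edge), and stays where it is left
- front_mark (a point): yellow strip on the press's plate that marks the front: in front of the tin, 64 mm from its axis (the press's -x side)
- lever (a joint): angle of the lever in rad: 0 = at rest, upright; grows as the handle is pulled over the tin and down. At 1.65 the arm is level and its rubber foot meets the knob of a seated lid; without a lid it stops at 1.75. A spring lifts it back: about 1.5 N at the handle near rest, 6 N when level. Let go when pulled down it flies back
- lever_pivot (a point): the lever's hinge point, 137 mm over the bench; the hinge axis is the press's x axis and the arm swings in the press's y-z plane, from upright (leaning 0.08 rad beyond vertical, away from the tin) over toward -y and down. The rubber foot sits 120 mm out along the arm and reaches 28 mm below its centre line
- lever_grip (a point): middle of the red handle: a round bar 17 mm thick and 55 mm long, parallel to the press's x axis, sticking out to the back (+x of the press) of the lever arm's end (the arm is 14 mm wide, 58 mm in front of this point), 210 mm from the hinge; 346 mm over the bench at rest, 137 mm when the arm is level. Pinched lightly from above (some 25 N), the bar turns between the fingers as the lever swings
- lid: grey lid: plate 94 mm across and 5 mm thick, below it a locating step 78 mm across and 6 mm deep that goes into the tin's mouth, above it a black round knob 24 mm across and 24 mm high. Origin: centre of the underside of the step; z up; knob top 35 mm above the origin. Seated, the origin lies 72 mm over the bench. Weight about 0.12 kg
- black_0: black sheet holder (a spring pin lying on its side), about 12 x 64 x 12 mm, long along its y axis. Origin: centre of its underside as laid. May be absent
- black_1: black sheet holder (a spring pin lying on its side), about 12 x 64 x 12 mm, long along its y axis. Origin: centre of its underside as laid. May be absent
- black_2: black sheet holder (a spring pin lying on its side), about 12 x 64 x 12 mm, long along its y axis. Origin: centre of its underside as laid. May be absent
- black_3: black sheet holder (a spring pin lying on its side), about 12 x 64 x 12 mm, long along its y axis. Origin: centre of its underside as laid. May be absent
- gold_0: gold sheet holder, the same shape and size (12 x 63 x 12 mm, long along y, origin at the centre of its underside); is to stay on the bench
- gold_1: gold sheet holder, the same shape and size (12 x 63 x 12 mm, long along y, origin at the centre of its underside); is to stay on the bench
- angle_0: bare aluminium angle clip, 75 x 25 x 20 mm, origin at the centre of its underside; a bystander, leave alone
- angle_1: bare aluminium angle clip, 52 x 31 x 25 mm, origin at the centre of its underside; a bystander, leave alone
There are look-alikes about, which are no part of the job. Several things have the shape of the lid; the one meant has the colours described above.

How it is judged (in metres and radians):
On the way, in this order (a step that is already met when the one before it is completed fails the run):
1. every black sheet holder is in the tin, the lid is seated on it and the label faces the front of the press (horizontal distance between each of black_0, black_1, black_2, black_3 and tin_mouth below 0.045 m and z of each of black_0, black_1, black_2, black_3 in the frame of press below 0.078 m and horizontal distance between lid and tin_mouth below 0.006 m and z of lid in the frame of press between 0.069 and 0.075 m and angle between lid's own z axis and vertical below 0.06 rad and x of label in the frame of press below -0.04 m and y of label in the frame of press between -0.01 and 0.01 m), for 0.3 s.
2. the lever is pulled down and its foot presses the lid's knob with more than 4 N for a second (value of joint lever above 1.55 rad and contact force between lever and lid above 4 N and horizontal distance between lid and tin_mouth below 0.006 m and z of lid in the frame of press between 0.069 and 0.075 m and angle between lid's own z axis and vertical below 0.06 rad and x of label in the frame of press below -0.04 m and y of label in the frame of press between -0.01 and 0.01 m), for 1 s.
3. the lever is back at rest (value of joint lever below 0.06 rad), for 0.2 s.
At the end, for the whole second after the job is handed in: all the black sheet holders lie in the tin, the lid is seated (centre within 6 mm, flat), the label faces the front within about 12 degrees (10 mm at the tin's face), and the lever stands at rest (under 0.06 rad) (all of step 1 and value of joint lever below 0.06 rad and linear speed of lid below 0.02 m/s); the robot touches nothing.
It fails at once if the lever is let fly back (faster than 3 rad/s) (velocity of joint lever below -3 rad/s).
It fails at once if a gold sheet holder is put into the tin (horizontal distance between gold_0 and tin_mouth below 0.043 m and z of gold_0 in the frame of press below 0.075 m).
It fails at once if a gold sheet holder is put into the tin (horizontal distance between gold_1 and tin_mouth below 0.043 m and z of gold_1 in the frame of press below 0.075 m).
It fails at once if an angle clip is disturbed (moved over 30 mm) (distance of any of angle_0, angle_1 from where it was at the start of the episode above 0.03 m).
Of black_0, black_1, black_2, black_3 only 2 to 4 are there at a start; the rules pass over those that are not, and their reading is None.
At some moment in a run one of black_0, black_1, black_2, black_3 may be knocked a few centimetres aside while the robot is not near it.
It also fails if it takes over 210 s, if anything falls off the work surface, if the arm or the gripper's body presses on something with over 40 N, if the wrist force passes 120 N, or if a joint passes its speed limit or range.

## Working session

There is one attempt and no reset: what is moved stays moved. The work goes in short steps, Python scripts to look and compute and a tool call to move; the robot and the scene stay as the last step left them, time stands still between calls to the robot, and variables do not carry over. Pictures are saved under pics/ and viewed, and the job is handed in when it is done.

Besides the shell and the picture viewer there is one more tool, called after "Call:" as name(argument=value, ...) on one line, values as JSON. apply_moves: Moves the arm, as the interface text tells. Its arguments: {"type":"object","properties":{"targets":{"type":"array","items":{"type":"number"}},"newtons":{"type":"number"}},"required":["targets"]}

```bash
ls; mkdir -p pics; python3 - <<'E'
from station import env, cams, finder
import cv2
o=env.get_obs(); print(o)
for n in ["scene","top","wrist"]:
    im=cams.get_image(n); cv2.imwrite(f"pics/{n}0.png",im[:,:,::-1]); print(n,cams.calibration(n))
E
```

```text
pics
{'t': 0.0, 'joints': array([ 1.11022372,  0.57650795,  0.02480576,  1.43788251, -0.01496416,
        1.12902058, -0.05647731]), 'qd': array([-0.00155139,  0.00095509, -0.000435  ,  0.00164691,  0.00068929,
       -0.00030541, -0.00108137]), 'tau': array([ 2.33254150e-04, -7.65764022e+01,  2.25105084e+00, -2.85974908e+01,
        1.55342108e-02,  1.26684067e-02,  9.93849056e-06]), 'ee_pos': array([ 248.19835514, -627.23183443,  230.46705189]), 'ee_rot': array([ 2.01555297,  0.38607273, -2.01637363]), 'ft_force': array([ 0.14383634, -0.18828544, -0.04131588]), 'moment': array([-0.03665875, -0.00492375, -0.00590172]), 'gripper_width': 0.9990434490128621}
scene {'K': array([[613.36473769,   0.        , 316.7059526 ],
       [  0.        , 613.36473769, 249.48468571],
       [  0.        ,   0.        ,   1.        ]]), 'position': array([-744.05361865,  732.77797214, 1238.85012789]), 'attitude': array([-1.16802002,  2.16769039, -1.0907097 ])}
top {'K': array([[497.68979066,   0.        , 315.85636038],
       [  0.        , 497.68979066, 241.61941824],
       [  0.        ,   0.        ,   1.        ]]), 'position': array([ 318.05040961,    4.13248288, 1562.7736321 ]), 'attitude': array([-2.15741541,  2.17449438, -0.11073565])}
wrist {'K': array([[371.64829954,   0.        , 323.53439685],
       [  0.        , 371.64829954, 242.08773724],
       [  0.        ,   0.        ,   1.        ]]), 'position': array([ 311.10057712, -602.94949904,  372.48415373]), 'attitude': array([ 2.40522457, -1.63646634, -0.2254982 ])}
```

View pics/scene0.png

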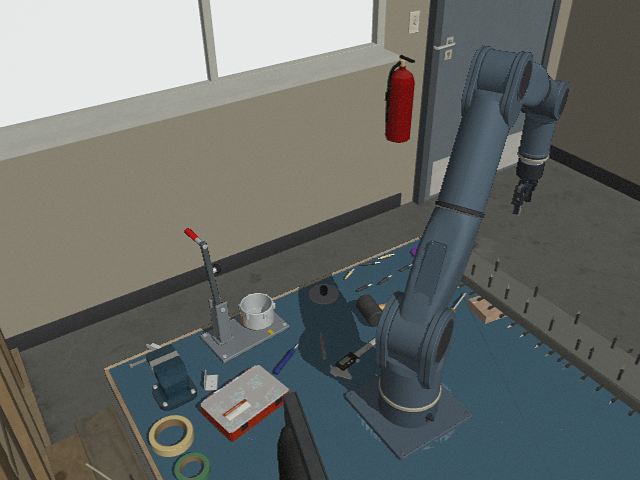

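View pics/top0.png

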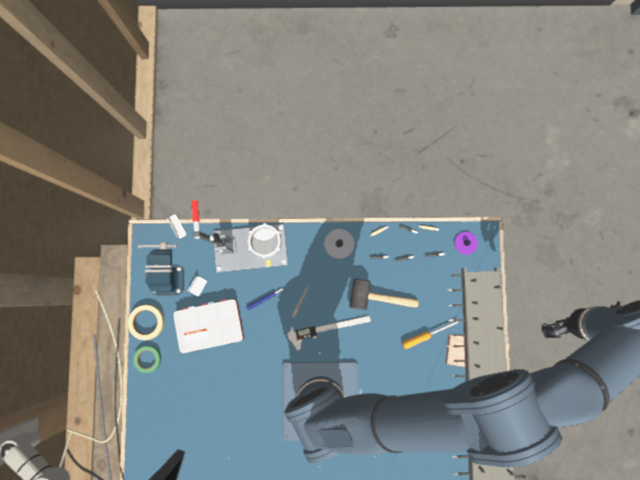

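View pics/wrist0.png

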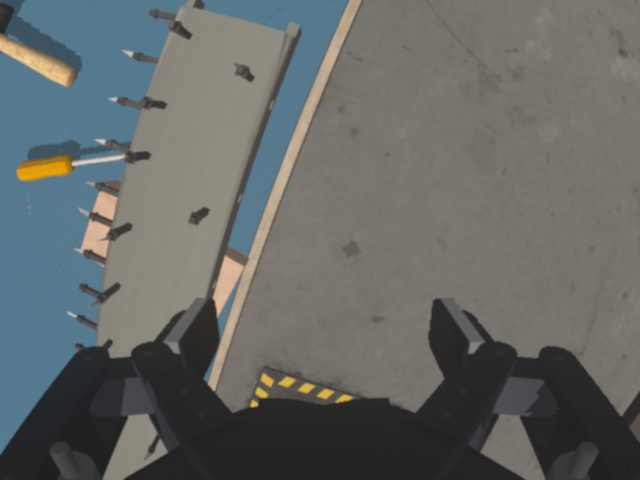

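```bash
cat > h.py <<'E'
import numpy as np, cv2
from scipy.spatial.transform import Rotation as R
from station import env, cams, finder
def ray(n,uv,cal=None):
    c=cal or cams.calibration(n); K=c["K"]; x=(uv[0]-K[0,2])/K[0,0]; y=(uv[1]-K[1,2])/K[1,1]
    if n=="wrist":
        r=np.hypot(x,y); d=np.array([np.sin(r)*x/max(r,1e-9),np.sin(r)*y/max(r,1e-9),np.cos(r)])
    else: d=np.array([x,y,1.])
    return np.array(c["position"]),R.from_rotvec(c["attitude"]).apply(d)
def plane(n,uv,z,cal=None):
    p,d=ray(n,uv,cal); return p+d*(z-p[2])/d[2]
def proj(n,P,cal=None):
    c=cal or cams.calibration(n);K=c["K"]; q=R.from_rotvec(c["attitude"]).inv().apply(np.atleast_2d(P)-c["position"])
    if n=="wrist":
        t=np.arctan2(np.hypot(q[:,0],q[:,1]),q[:,2]); h=np.hypot(q[:,0],q[:,1])+1e-9
        xy=q[:,:2]/h[:,None]*t[:,None]
    else: xy=q[:,:2]/q[:,2:]
    return xy*K[0,0]+K[:2,2]
def tri(uvs):
    A=np.zeros((3,3));b=np.zeros(3)
    for n,uv,*c in uvs:
        p,d=ray(n,uv,*c); d/=np.linalg.norm(d); M=np.eye(3)-np.outer(d,d); A+=M;b+=M@p
    return np.linalg.solve(A,b)
def shot(n,tag):
    cal=cams.calibration(n); im=cams.get_image(n); cv2.imwrite(f"pics/{tag}.png",im[:,:,::-1]); return im,cal
def move_to(pos,rot=None):
    """shift in tool axes (cm) & turn needed"""
    o=env.get_obs(); Rt=R.from_rotvec(o["ee_rot"]); s=Rt.inv().apply(np.array(pos)-o["ee_pos"])/10
    return s
E
python3 - <<'E'
from h import *
im,c=shot("top","t1")
cv2.imwrite("pics/t1c.png",cv2.resize(im[200:300,340:510],None,fx=4.7,fy=4.7,interpolation=cv2.INTER_CUBIC)[:,:,::-1])
cv2.imwrite("pics/t1d.png",cv2.resize(im[190:350,120:290],None,fx=3.5,fy=3.5,interpolation=cv2.INTER_CUBIC)[:,:,::-1])
for q in ["black_0","gold_0","angle_0","lid","tin_mouth","label","front_mark","lever_pivot","lever_grip","press"]:
    for r in finder.mark_of(q,"top"): print(q,round(r["score"],2),np.round(r["at"],1),np.round(plane("top",r["at"],0),0))
im,c=shot("scene","s1")
cv2.imwrite("pics/s1c.png",cv2.resize(im[210:400,140:300],None,fx=3,fy=3,interpolation=cv2.INTER_CUBIC)[:,:,::-1])
for q in ["black_0","gold_0","lid","tin_mouth","label","front_mark","lever_pivot","lever_grip","press"]:
    for r in finder.mark_of(q,"scene"): print(q,round(r["score"],2),np.round(r["at"],1))
E
```

```text
black_0 0.59 [434.8 255.8] [ 435. -366.    0.]
black_0 0.58 [405.1 256.5] [ 434. -272.    0.]
black_0 0.54 [409.7 227.2] [ 526. -289.    0.]
black_0 0.53 [377.6 257.2] [ 432. -186.    0.]
gold_0 0.57 [428.5 223.1] [ 539. -349.    0.]
gold_0 0.52 [379.9 235.8] [ 500. -194.    0.]
gold_0 0.18 [268.6 264.1] [413. 157.   0.]
angle_0 0.76 [174.  227.6] [531. 458.   0.]
angle_0 0.64 [197.2 285.3] [348. 381.   0.]
angle_0 0.39 [405.1 227.6] [ 525. -275.    0.]
lid 0.89 [337.5 244.9] [472. -60.   0.]
lid 0.63 [463.2 246.6] [ 463. -456.    0.]
tin_mouth 0.92 [263.8 239.1] [492. 173.   0.]
tin_mouth 0.37 [269.9 264.5] [412. 153.   0.]
tin_mouth 0.29 [173.1 223.9] [543. 461.   0.]
label 0.59 [253.4 237.7] [497. 206.   0.]
front_mark 0.63 [219.3 243. ] [481. 313.   0.]
front_mark 0.61 [268.5 263.6] [415. 158.   0.]
lever_pivot 0.87 [220.7 244.9] [475. 309.   0.]
lever_grip 0.96 [194.3 211.5] [582. 394.   0.]
press 0.71 [268.9 241.6] [484. 156.   0.]
press 0.41 [266.7 236.4] [501. 163.   0.]
black_0 0.6 [370.5 266.2]
black_0 0.56 [381.7 281.9]
black_0 0.52 [365.6 288.6]
black_0 0.4 [399.5 268.5]
gold_0 0.57 [383.9 256.7]
gold_0 0.47 [347.3 278.3]
gold_0 0.37 [370.  266.1]
lid 0.77 [324.1 296.6]
lid 0.58 [423.5 255. ]
tin_mouth 0.6 [268.4 330.9]
tin_mouth 0.58 [256.4 307.3]
front_mark 0.71 [268.9 333.7]
lever_pivot 0.66 [215.9 302.5]
lever_grip 0.6 [192.1 232.9]
press 0.89 [262.3 321.9]
```

View pics/t1c.png

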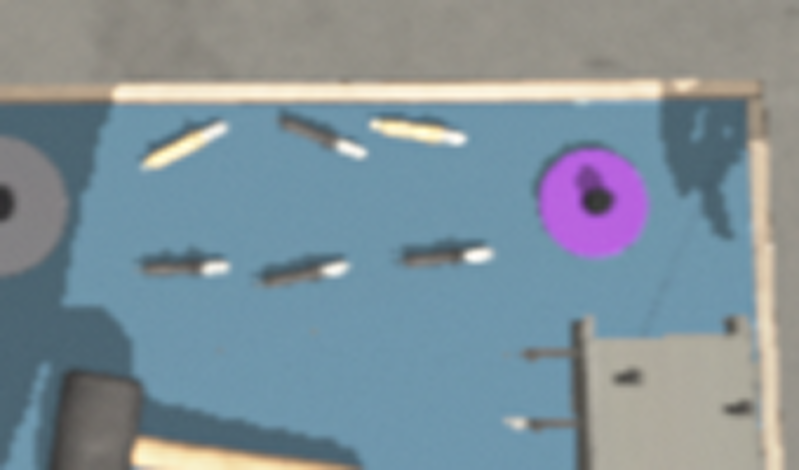

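View pics/t1d.png

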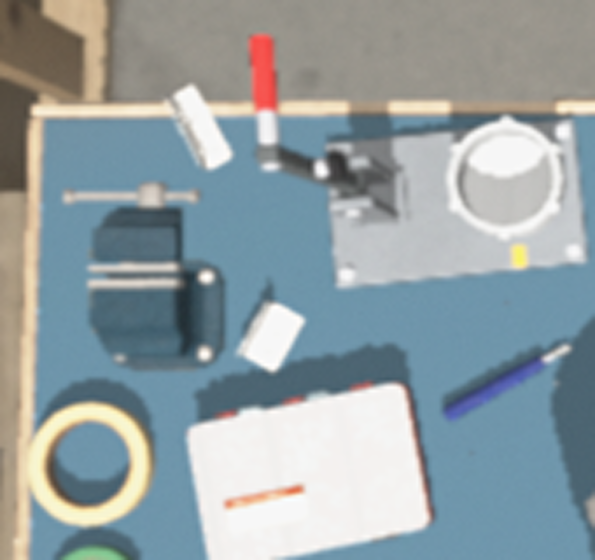

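View pics/s1c.png

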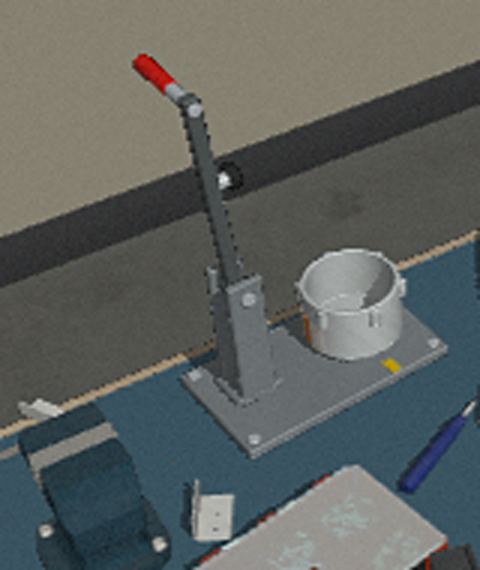

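```bash
python3 - <<'E'
from h import *
o=env.get_obs(); Rt=R.from_rotvec(o["ee_rot"]); print(np.round(Rt.as_matrix(),3))
c=cams.calibration("wrist"); print("cam in tool",Rt.inv().apply(c["position"]-o["ee_pos"])); print((Rt.inv()*R.from_rotvec(c["attitude"])).as_matrix().round(3))
f=lambda u,v:(340+u/4.7,200+v/4.7)
ends={"b_a":((140,267),(228,268)),"b_b":((260,280),(348,267)),"b_c":((402,258),(492,254)),"b_d":((280,118),(365,155)),"g_a":((142,165),(227,126)),"g_b":((370,125),(465,138))}
for k,(a,b) in ends.items():
    A=plane("top",f(*a),6);B=plane("top",f(*b),6); d=B-A
    print(k,((A+B)/2).round(0),np.linalg.norm(d).round(0),np.degrees(np.arctan2(d[1],d[0])).round(1))
g=lambda u,v:(120+u/3.5,190+v/3.5)
P=[plane("top",g(*x),12)[:2] for x in [(330,137),(577,117),(588,262),(337,288)]]
print(np.round(P,0))
L=np.array([[55,165],[55,-60],[-75,-60],[-75,165.]])
Lm=L.mean(0);P=np.array(P);Pm=P.mean(0);H=(L-Lm).T@(P-Pm);U,S,V=np.linalg.svd(H);Q=V.T@U.T
print("yaw",np.degrees(np.arctan2(Q[1,0],Q[0,0])),"org",Pm-Q@Lm, "res",(P-(Pm+(L-Lm)@Q.T)).round(1))
print("tin tri",tri([("top",(263.8,239.1)),("scene",(256.4,307.3))]))
print("grip tri",tri([("top",(194.3,211.5)),("scene",(192.1,232.9))]))
print("pivot tri",tri([("top",(220.7,244.9)),("scene",(215.9,302.5))]))
print("front",plane("top",(268.5,263.6),12),plane("scene",(268.9,333.7),12))
print("lid",plane("top",(339,243),11),plane("scene",(324,296.6),0))
E
```

```text
[[ 0.     0.368 -0.93 ]
 [ 0.    -0.93  -0.368]
 [-1.    -0.    -0.   ]]
cam in tool [-141.85198112    0.28585121  -67.39246275]
[[ 0.    -0.268  0.963]
 [ 1.    -0.001 -0.   ]
 [ 0.001  0.963  0.268]]
b_a [ 433. -190.    6.] 59.0 -91.1
b_b [ 428. -270.    6.] 59.0 -82.1
b_c [ 439. -365.    6.] 60.0 -87.9
b_d [ 520. -284.    6.] 62.0 -114.4
g_a [ 515. -192.    6.] 63.0 -65.8
g_b [ 523. -348.    6.] 64.0 -98.4
[[524. 327.]
 [540. 105.]
 [410.  96.]
 [388. 319.]]
yaw 4.576603988554855 org [479.54058256 160.20908629] res [[ 2.5 -1.9]
 [ 0.9  0.4]
 [-0.   1.2]
 [-3.4  0.3]]
tin tri [485.9700446  166.4117151   56.06897773]
grip tri [523.53178114 307.28074031 351.26791057]
pivot tri [464.02209782 286.45972749 147.46376574]
front [413.96622897 156.40585091  12.        ] [411.34039137 169.59741884  12.        ]
lid [476.89719574 -64.35202092  11.        ] [471.00730286 -58.76261331   0.        ]
```

Call:
apply_moves(targets=[-1,-0.5,-2.3,-3.1,0,0,0,-1,-0.5,-2.3,-3.1,0,0,0,-1,-0.5,-2.3,-3.1,0,0,0,-1,-0.5,-2.3,-3.1,0,0,0,-1,-0.5,-2.3,-3.1,0,0,0,-1,0,-2.3,-3.1,0,0,0,-1,0,-2.3,-3.1,0,0,0,-1,0,-2.3,-3.1,0,0,0,-1,0,-2.3,-3.1,0,0,0,-1,0,-2.3,-3.1,0,0,0])

```text
t: 2.03
ee_pos: [452.7, -298.1, 256.6]
ee_rot: [2.016, 0.384, -2.015]
ft_force: [0.4, -1.0, -0.5]
gripper_width: 1.0
```

Call:
apply_moves(targets=[-1,0,0,0,-6.8,0,0,-1,0,0,0,-6.8,0,0,-1,0,0,0,-6.8,0,0,-1,0,0,0,-6.8,0,0,-1,0,0,0,-6.8,0,0,-1,0,0,0,-6.8,0,0,-1,0,0,0,-6.8,0,0,-1,0,0,0,-6.8,0,0,-1,0,0,0,-6.8,0,0,-1,0,0,0,-6.8,0,0,0,0,0,0,0,0,0])

```text
t: 2.95
ee_pos: [451.9, -299.9, 256.4]
ee_rot: [1.211, 1.208, -1.21]
ft_force: [-0.2, -0.2, -0.5]
gripper_width: 0.883
```

```bash
python3 - <<'E'
from h import *
o=env.get_obs(); print(o["ee_pos"],o["joints"].round(2)); print(R.from_rotvec(o["ee_rot"]).as_matrix().round(3))
im,c=shot("wrist","w1")
for q in ["black_0","gold_0","lid"]:
    for r in finder.mark_of(q,"wrist"): print(q,round(r["score"],2),np.round(r["at"],1),np.round(plane("wrist",r["at"],0,c),0))
E
```

```text
[ 451.89649154 -299.86891309  256.35981166] [ 0.73  0.37 -0.32  1.74  0.13  1.05  0.36]
[[ 0.     1.    -0.002]
 [-0.    -0.002 -1.   ]
 [-1.     0.     0.   ]]
black_0 0.82 [388.1 184.3] [ 522. -278.    0.]
black_0 0.72 [312.3  93.3] [ 440. -181.    0.]
black_0 0.68 [303.9 172.5] [ 431. -266.    0.]
black_0 0.56 [314.8 256.3] [ 442. -360.    0.]
gold_0 0.75 [388.6 241.9] [ 525. -343.    0.]
gold_0 0.61 [389.6 103.2] [ 522. -190.    0.]
gold_0 0.61 [386.  187.8] [ 519. -282.    0.]
lid 0.69 [347.2 335.4] [ 480. -462.    0.]
```

View pics/w1.png

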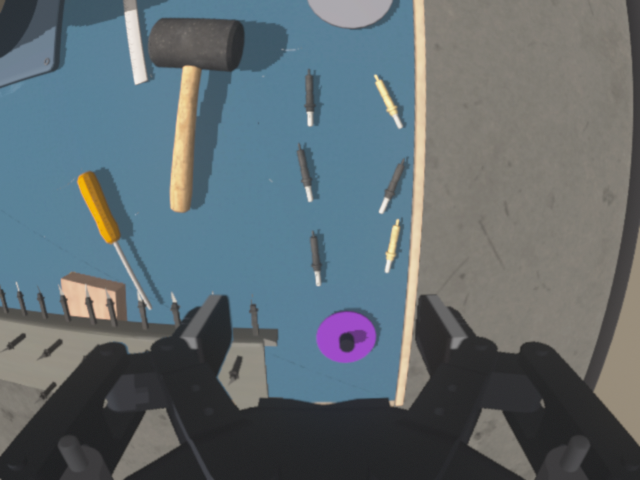

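```bash
cat >> h.py <<'E'
def pins(q,n="wrist",cal=None,z=6,smin=0.2):
    out=[]
    for r in finder.silhouettes(q,n):
        if r["score"]<smin: continue
        ys,xs=np.nonzero(r["mask"])
        if len(xs)<15: continue
        P=np.array([plane(n,(x,y),z,cal)[:2] for x,y in zip(xs,ys)])
        rc=cv2.minAreaRect(P.astype(np.float32)); bx=cv2.boxPoints(rc)
        e=[bx[1]-bx[0],bx[2]-bx[1]]; l=max(e,key=np.linalg.norm)
        a=np.degrees(np.arctan2(l[1],l[0]))%180
        out.append((r["score"],np.array(rc[0]),a,sorted(rc[1]),(xs.mean(),ys.mean())))
    return out
E
python3 - <<'E'
from h import *
im,c=shot("wrist","w2")
for q in ["black_0","gold_0"]:
    for r in pins(q,"wrist",c): print(q,round(r[0],2),r[1].round(1),round(r[2],1),np.round(r[3],0),np.round(r[4],0))
cv2.imwrite("pics/w2c.png",cv2.resize(im[60:300,270:430],None,fx=2.5,fy=2.5,interpolation=cv2.INTER_CUBIC)[:,:,::-1])
E
```

```text
black_0 0.9 [ 442.6 -361.7] 94.0 [10. 61.] [316. 259.]
black_0 0.9 [ 524.5 -279.7] 71.7 [11. 60.] [392. 185.]
black_0 0.84 [ 436.8 -185.6] 89.3 [10. 59.] [308.  97.]
black_0 0.8 [ 432.4 -266.9] 97.5 [11. 57.] [304. 174.]
gold_0 0.95 [ 518.8 -189.4] 120.3 [11. 62.] [387. 101.]
gold_0 0.86 [ 527.3 -345.8] 84.3 [12. 60.] [393. 244.]
```

View pics/w2c.png

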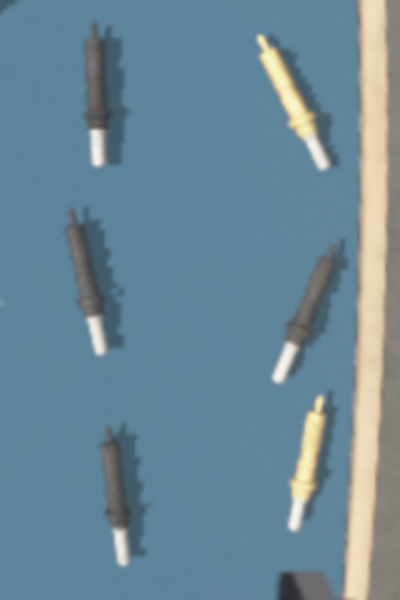

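Call:
apply_moves(targets=[0.3,2.4,-0.38,-2.86,0,0,0,0.3,2.4,-0.38,-2.86,0,0,0,0.3,2.4,-0.38,-2.86,0,0,0,0.3,2.4,-0.38,-2.86,0,0,0,0.3,3.9,0,0,0,0,0,0.3,3.9,0,0,0,0,0,0.3,3.0,0,0,0,0,0,0.3,0,0,0,0,0,0], newtons=40)

```text
t: 3.97
ee_pos: [435.1, -183.9, 48.0]
ee_rot: [1.213, 1.213, -1.218]
ft_force: [-0.7, -0.2, 0.0]
gripper_width: 0.35
```

```bash
python3 - <<'E'
from h import *
o=env.get_obs(); print(o["ee_pos"],o["gripper_width"])
im,c=shot("wrist","w3")
E
```

```text
[ 435.05296167 -183.90823728   48.01877466] 0.3500425473966061
```

View pics/w3.png

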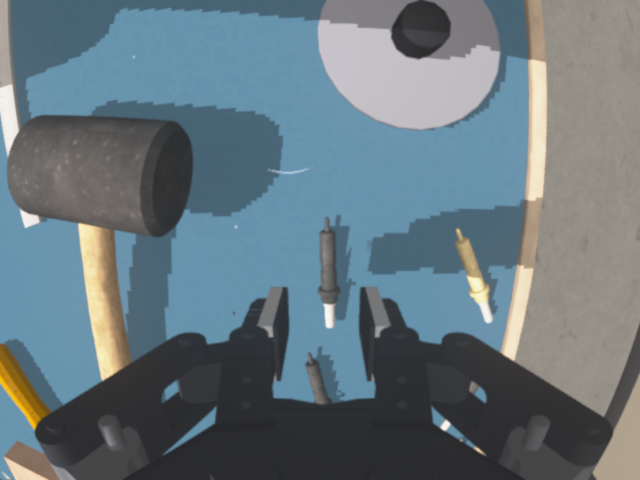

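Call:
apply_moves(targets=[0.3,2.5,0.1,0.1,0,0,0,0.3,2.0,0,0,0,0,0,0.3,0,0,0,0,0,0,1,0,0,0,0,0,0,1,0,0,0,0,0,0,1,0,0,0,0,0,0,1,0,0,0,0,0,0,1,0,0,0,0,0,0], newtons=40)

```text
t: 4.68
ee_pos: [439.6, -186.7, 9.0]
ee_rot: [1.215, 1.203, -1.213]
ft_force: [-1.0, 0.6, 10.6]
gripper_width: 0.117
```

```bash
python3 - <<'E'
from h import *
im,c=shot("wrist","w4")
E
```

```text
(no output)
```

View pics/w4.png

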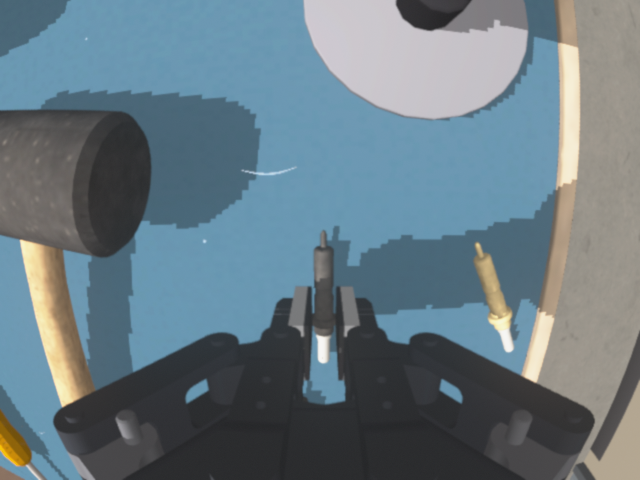

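Call:
apply_moves(targets=[1,-4,0,0,0,0,0,1,-4,0,0,0,0,0,1,-4,0,0,0,0,0,1,-1,0.6,-3.9,0,0,0,1,-1,0.6,-3.9,0,0,0,1,-1,0.6,-3.9,0,0,0,1,-1,0.6,-3.9,0,0,0,1,-1,0.6,-3.9,0,0,0,1,-1,0.6,-3.9,0,0,0,1,-1,0.6,-3.9,0,0,0,1,0,0,0,0,0,0])

```text
t: 5.65
ee_pos: [484.1, 95.9, 200.8]
ee_rot: [1.215, 1.21, -1.2]
ft_force: [1.1, 1.3, -0.1]
gripper_width: 0.117
```

```bash
python3 - <<'E'
from h import *
im,c=shot("wrist","w5"); print(env.get_obs()["ee_pos"],env.get_obs()["gripper_width"])
for q,z in [("tin_mouth",78),("front_mark",12),("lever_pivot",137),("label",38),("lid",0),("press",0)]:
    for r in finder.mark_of(q,"wrist"): print(q,round(r["score"],2),np.round(r["at"],1),np.round(plane("wrist",r["at"],z,c),0))
E
```

```text
[483.33440723  91.42670894 199.50871952] 0.12390696542042934
tin_mouth 0.66 [323.6 140.3] [484. 165.  78.]
front_mark 0.67 [255.7 147.9] [424. 159.  12.]
lever_pivot 0.34 [317.6 357.8] [480.  28. 137.]
lever_pivot 0.26 [321.1 140.4] [483. 164. 137.]
label 0.8 [322.1  85.4] [483. 210.  38.]
lid 0.79 [320.3 357.1] [482. -60.  -0.]
lid 0.27 [324.2 141.7] [485. 164.   0.]
press 0.72 [322.8 137.1] [484. 168.   0.]
```

View pics/w5.png

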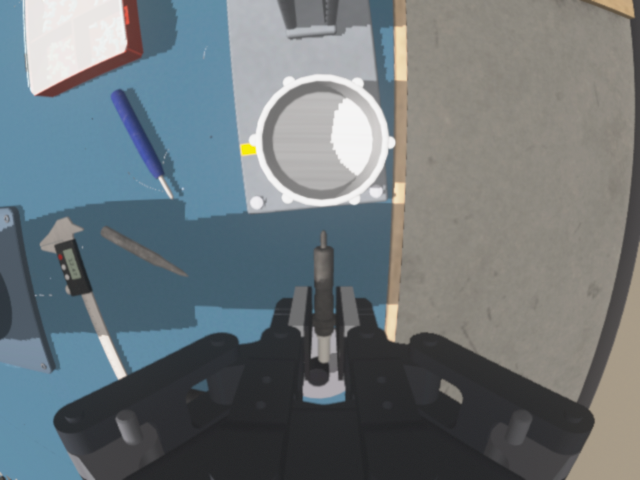

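```bash
python3 - <<'E'
from h import *
im,c=shot("wrist","w6"); 
rb=[(289,82),(358,82),(392,143),(355,200),(293,200),(254,141)]
P=np.array([plane("wrist",p,76,c)[:2] for p in rb]); print(P.round(1)); m=P.mean(0); print(m,np.hypot(*(P-m).T).round(1),np.degrees(np.arctan2(*(P-m).T[::-1])).round(1))
cv2.imwrite("pics/w6c.png",cv2.resize(im[50:230,220:430],None,fx=3.5,fy=3.5,interpolation=cv2.INTER_CUBIC)[:,:,::-1])
E
```

```text
[[458.9 195. ]
 [506.9 194.5]
 [530.9 151.1]
 [504.6 110. ]
 [460.1 110.5]
 [433.3 153.7]]
[482.44838568 152.45411193] [48.6 48.6 48.4 47.9 47.5 49.1] [ 119.    59.8   -1.5  -62.5 -118.   178.6]
```

View pics/w6c.png

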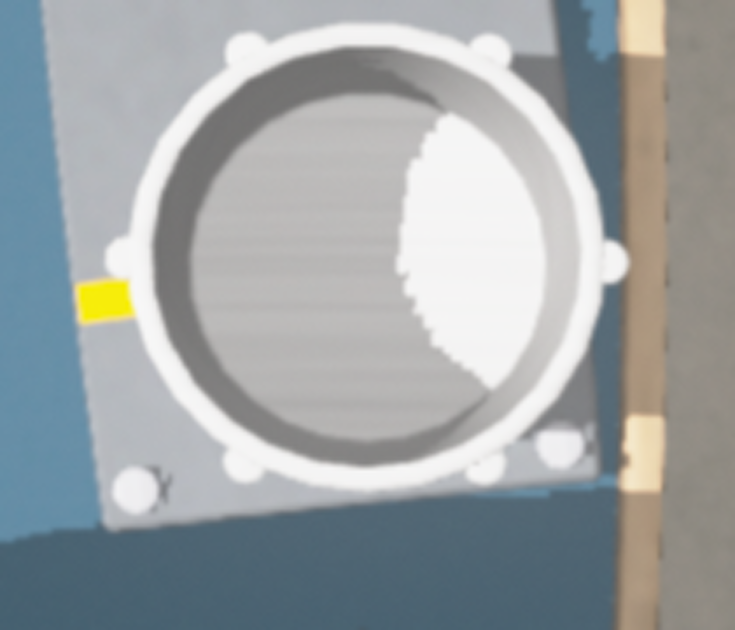

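```bash
python3 - <<'E'
from h import *
o=env.get_obs();print(o["ee_pos"],np.abs(o["qd"]).max())
im,c=shot("wrist","w7"); 
import numpy as np
a=cv2.imread("pics/w6.png");print("diff w6-w7",np.abs(a[:,:,::-1].astype(int)-im).mean())
rb=[(220+u/3.5,50+v/3.5) for u,v in [(246,50),(491,50),(613,262),(487,467),(242,465),(122,257)]]
P=np.array([plane("wrist",p,76,c)[:2] for p in rb]); print(P.round(1)); m=P.mean(0); print(m,np.hypot(*(P-m).T).round(1),np.degrees(np.arctan2(*(P-m).T[::-1])).round(1))
# press plate edges from corners z=12
for u,v in [(75,282),(82,325),(105,528),(598,478)]: print(plane("wrist",(220+u/3.5,50+v/3.5),12,c).round(1))
for r in finder.mark_of("tin_mouth","wrist"): print(plane("wrist",r["at"],78,c))
E
```

```text
[482.3691607   85.00667066 197.18713509] 0.004448962319264359
diff w6-w7 0.7020974392361111
[[459.9 208.2]
 [508.8 207.7]
 [533.1 164.4]
 [507.5 122.2]
 [457.8 123.2]
 [434.3 166.4]]
[483.579583   165.35228596] [48.9 49.3 49.6 49.3 49.5 49.3] [ 118.9   59.3   -1.1  -60.9 -121.5  178.8]
[410.3 164.   12. ]
[411.8 152.9  12. ]
[415.7 100.5  12. ]
[542.2 112.1  12. ]
[484.03539772 166.21199518  78.        ]
```

Call:
apply_moves(targets=[1,1,-0.28,-2.7,0,0,0,1,1,-0.28,-2.7,0,0,0,1,1,-0.28,-2.7,0,0,0,1,0,0,0,0,0,0,1,3.3,0,0,0,0,0,1,3.3,0,0,0,0,0,1,2.0,0,0,0,0,0,1,0,0,0,0,0,0,1,0,0,0,0,0,0])

```text
t: 6.9
ee_pos: [474.3, 167.0, 80.9]
ee_rot: [1.213, 1.207, -1.217]
ft_force: [-0.2, 0.0, 0.9]
gripper_width: 0.12
```

```bash
python3 - <<'E'
from h import *
im,c=shot("wrist","w8"); print(env.get_obs()["ee_pos"],env.get_obs()["ft_force"])
E
```

```text
[475.05817795 167.4895748   81.91568911] [-0.39038657  1.0028238  -0.18096683]
```

View pics/w8.png

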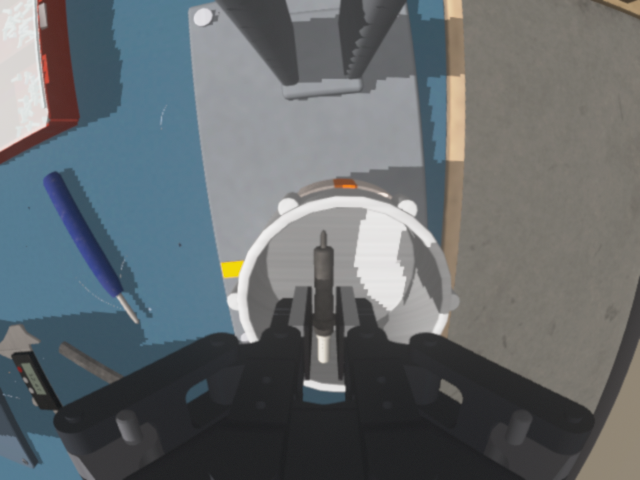

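Call:
apply_moves(targets=[1,2.5,0,0,0,0,0,1,1.8,0,0,0,0,0,1,0,0,0,0,0,0,0.45,0,0,0,0,0,0,0.45,0,0,0,0,0,0,0.45,0,0,0,0,0,0,0.45,-3,0,0,0,0,0,0.45,-4,0,0,0,0,0,0.45,-4,0,0,0,0,0,0.45,-4,0,1,0,0,0])

```text
t: 7.78
ee_pos: [474.3, 159.4, 191.4]
ee_rot: [1.215, 1.208, -1.211]
ft_force: [1.0, -0.7, 0.2]
gripper_width: 0.282
```

```bash
python3 - <<'E'
from h import *
im,c=shot("wrist","w9"); print(env.get_obs()["ee_pos"],env.get_obs()["ft_force"])
E
```

```text
[477.34779219 157.71660221 198.29174614] [ 3.36670973 -0.13257163  4.8525964 ]
```

View pics/w9.png

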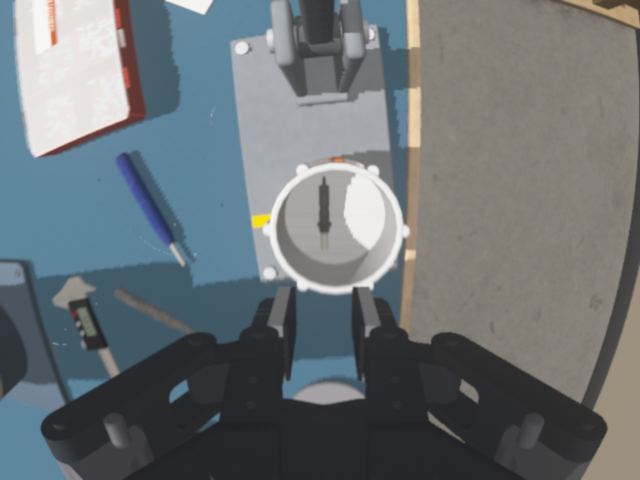

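Call:
apply_moves(targets=[0.3,0,-0.4,3.8,0,0,0,0.3,0,-0.4,3.8,0,0,0,0.3,0,-0.4,3.8,0,0,0,0.3,0,-0.4,3.8,0,0,0,0.3,0,-0.4,3.8,0,0,0,0.3,0,-0.4,3.8,0,0,0,0.3,0,-0.4,3.8,0,0,0,0.3,0,-0.4,3.8,0,0,0,0.3,0,-0.4,3.8,0,0,0,0.3,0,-0.4,3.8,0,0,0,0.3,0,-0.4,3.8,0,0,0,0.3,0,0,0,-7,0,0])

```text
t: 8.83
ee_pos: [425.7, -268.2, 189.2]
ee_rot: [1.129, 1.253, -1.134]
ft_force: [-0.8, -0.8, -0.4]
gripper_width: 0.347
```

Call:
apply_moves(targets=[0.3,3.5,0,0,0,0,0,0.3,3.5,0,0,0,0,0,0.3,2.5,0,0,0,0,0,0.3,0,0,0,0,0,0,0.3,0,0,0,0,0,0])

```text
t: 9.25
ee_pos: [427.4, -259.9, 93.6]
ee_rot: [1.124, 1.263, -1.124]
ft_force: [0.4, -0.2, 0.8]
gripper_width: 0.356
```

```bash
cat >> h.py <<'E'
def look(tag,qs=("black_0",)):
    im,c=shot("wrist",tag); o=env.get_obs(); Rt=R.from_rotvec(o["ee_rot"]); y=Rt.as_matrix()[:,1]
    print("tcp",o["ee_pos"].round(1),"tooly ang",np.degrees(np.arctan2(y[1],y[0])).round(1),"w",round(o["gripper_width"],2))
    for q in qs:
        for r in pins(q,"wrist",c):
            d=Rt.inv().apply(np.array([*r[1],10])-o["ee_pos"])/10
            turn=-((r[2]-90-np.degrees(np.arctan2(y[1],y[0]))+90)%180-90)
            print(q,round(r[0],2),r[1].round(1),"ang",round(r[2],1),np.round(r[3],0),"px",np.round(r[4],0),"shift",d.round(2),"turn x",turn.round(1))
    return im,c
E
python3 -c "
from h import *
look('w10',('black_0','gold_0'))"
```

```text
tcp [ 428.3 -260.3   94.7] tooly ang 6.6 w 0.35
black_0 0.98 [ 524.5 -279.1] ang 71.6 [13. 64.] px [459. 289.] shift [8.48 9.34 2.96] turn x 25.0
black_0 0.83 [ 432.2 -265.2] ang 98.9 [11. 62.] px [330. 254.] shift [8.47 0.33 0.53] turn x -2.3
black_0 0.81 [ 441.8 -358.1] ang 96.3 [11. 57.] px [329. 373.] shift [8.47 0.21 9.87] turn x 0.3
gold_0 0.56 [ 519.1 -189.5] ang 114.5 [11. 60.] px [477. 158.] shift [ 8.47  9.83 -5.99] turn x -17.9
```

View pics/w10.png

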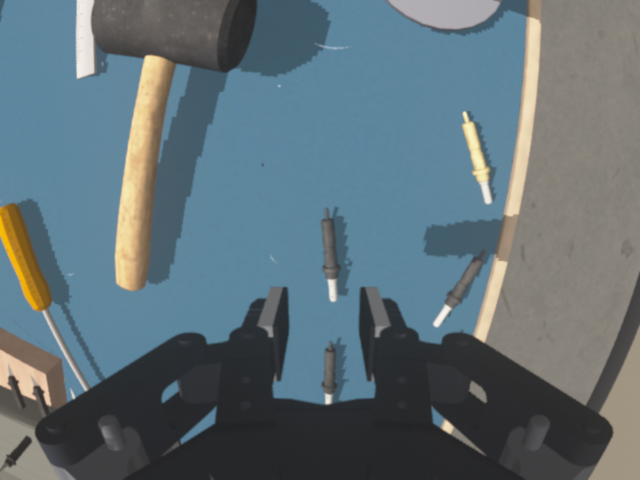

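Call:
apply_moves(targets=[0.3,3,0.3,0.5,-2,0,0,0.3,3,0,0,0,0,0,0.3,2.4,0,0,0,0,0,0.3,0,0,0,0,0,0,1,0,0,0,0,0,0,1,0,0,0,0,0,0,1,0,0,0,0,0,0,1,0,0,0,0,0,0,1,0,0,0,0,0,0])

```text
t: 10.15
ee_pos: [432.1, -265.4, 10.8]
ee_rot: [1.098, 1.273, -1.097]
ft_force: [-1.2, -0.3, 9.1]
gripper_width: 0.105
```

```bash
python3 -c "
from h import *
look('w11',())"
```

```text
tcp [ 432.1 -265.3   10.7] tooly ang 8.6 w 0.11
```

View pics/w11.png

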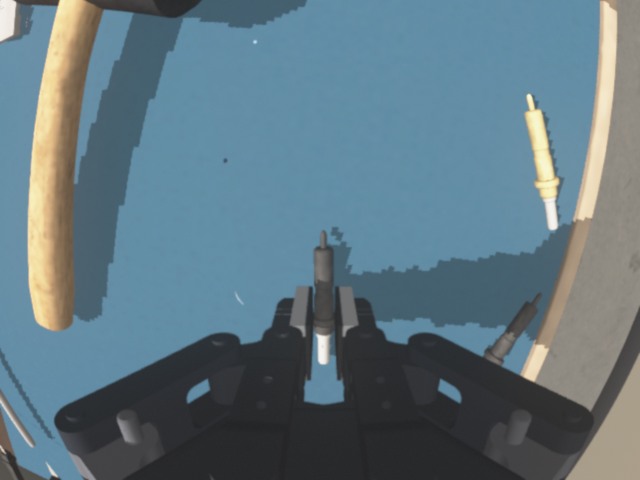

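Call:
apply_moves(targets=[1,-4,0,0,0,0,0,1,-4,0,0,7,0,0,1,-4,0,0,1.6,0,0,1,-2.5,0,0,0,0,0,1,-0.4,0.56,-3.9,0,0,0,1,-0.4,0.56,-3.9,0,0,0,1,-0.4,0.56,-3.9,0,0,0,1,-0.4,0.56,-3.9,0,0,0,1,-0.4,0.56,-3.9,0,0,0,1,0,0.56,-3.9,0,0,0,1,0,0.56,-3.9,0,0,0])

```text
t: 11.12
ee_pos: [470.5, 10.0, 175.4]
ee_rot: [1.21, 1.207, -1.208]
ft_force: [1.1, -0.2, -0.4]
gripper_width: 0.104
```

Call:
apply_moves(targets=[1,0,0.56,-3.9,0,0,0,1,0,0.56,-3.9,0,0,0,1,0,0.56,-3.9,0,0,0,1,0,0.56,-3.9,0,0,0,1,0,0,0,0,0,0,1,0,0,0,0,0,0,1,0,0,0,0,0,0])

```text
t: 11.7
ee_pos: [492.6, 163.6, 174.5]
ee_rot: [1.209, 1.209, -1.21]
ft_force: [0.3, -0.6, 0.2]
gripper_width: 0.106
```

```bash
python3 -c "
from h import *
look('w12',())"
```

```text
tcp [492.7 162.8 174.5] tooly ang -0.1 w 0.1
```

View pics/w12.png

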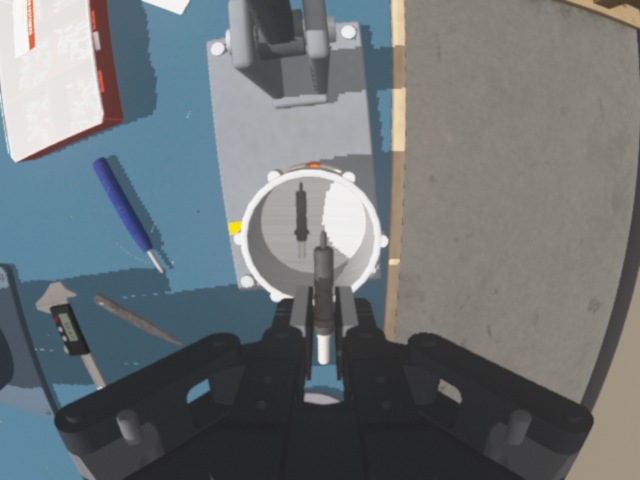

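Call:
apply_moves(targets=[1,3,0.2,-0.3,0,0,0,1,3,0,0,0,0,0,1,3,0,0,0,0,0,1,2.5,0,0,0,0,0,1,1.7,0,0,0,0,0,1,0,0,0,0,0,0,0.5,0,0,0,0,0,0,0.5,0,0,0,0,0,0,0.5,-2,0,0,0,0,0,0.5,-4,0,0,0,0,0,0.5,-4,0,0,0,0,0,0.5,-4,0,0,0,0,0])

```text
t: 12.75
ee_pos: [494.7, 166.9, 185.7]
ee_rot: [1.211, 1.209, -1.208]
ft_force: [2.0, 0.3, -0.4]
gripper_width: 0.251
```

```bash
python3 -c "
from h import *
look('w13',())"
```

```text
tcp [497.9 168.6 193.2] tooly ang -0.0 w 0.25
```

View pics/w13.png

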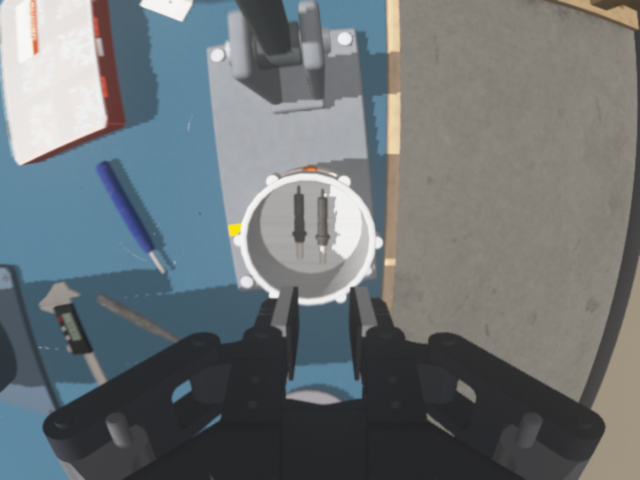

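Call:
apply_moves(targets=[0.3,0,-0.4,4,0,0,0,0.3,0,-0.4,4,0,0,0,0.3,0,-0.4,4,0,0,0,0.3,0,-0.4,4,0,0,0,0.3,0,-0.4,4,0,0,0,0.3,0,-0.4,4,0,0,0,0.3,0,-0.4,4,0,0,0,0.3,0,-0.4,4,0,0,0,0.3,0,-0.4,4,0,0,0,0.3,0,-0.4,4,0,0,0,0.3,0,-0.4,4,0,0,0,0.3,0,-0.4,4,0,0,0])

```text
t: 13.8
ee_pos: [446.3, -315.3, 184.3]
ee_rot: [1.21, 1.206, -1.209]
ft_force: [0.4, 0.6, 0.1]
gripper_width: 0.348
```

Call:
apply_moves(targets=[0.3,1,-0.4,3.5,0,0,0,0.3,3.5,0,0,0,0,0,0.3,3.5,0,0,-5,0,0,0.3,2.5,0,0,0,0,0,0.3,0,0,0,0,0,0,0.3,0,0,0,0,0,0])

```text
t: 14.3
ee_pos: [442.5, -347.9, 78.0]
ee_rot: [1.146, 1.249, -1.146]
ft_force: [-0.1, -0.4, 1.6]
gripper_width: 0.35
```

```bash
python3 -c "
from h import *
look('w14',('black_0','gold_0'))"
```

```text
tcp [ 443.4 -348.3   79.2] tooly ang 4.9 w 0.35
black_0 0.92 [ 442.6 -361.1] ang 95.3 [11. 63.] px [323. 272.] shift [ 6.92 -0.2   1.26] turn x -0.4
black_0 0.74 [ 525.3 -279.6] ang 63.8 [13. 64.] px [470. 158.] shift [ 6.92  8.73 -6.15] turn x 31.1
gold_0 0.67 [ 527. -347.] ang 83.0 [12. 60.] px [458. 262.] shift [6.93 8.33 0.58] turn x 11.9
```

View pics/w14.png

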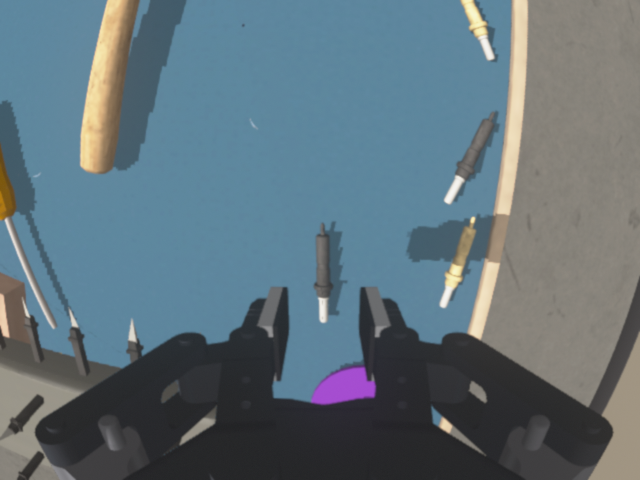

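Call:
apply_moves(targets=[0.3,2.5,-0.2,1.2,0,0,0,0.3,2.5,0,0,0,0,0,0.3,1.7,0,0,0,0,0,0.3,0,0,0,0,0,0,1,0,0,0,0,0,0,1,0,0,0,0,0,0,1,0,0,0,0,0,0,1,0,0,0,0,0,0,1,0,0,0,0,0,0,1,-4,0,0,0,0,0,1,-4,0,0,5,0,0,1,-4,0,0,0,0,0])

```text
t: 15.45
ee_pos: [441.7, -359.3, 132.2]
ee_rot: [1.213, 1.208, -1.212]
ft_force: [0.8, -1.0, -0.5]
gripper_width: -0.0
```

```bash
python3 -c "
from h import *
look('w15',())"
```

```text
tcp [ 444.9 -361.6  140.2] tooly ang -0.1 w 0.0
```

View pics/w15.png

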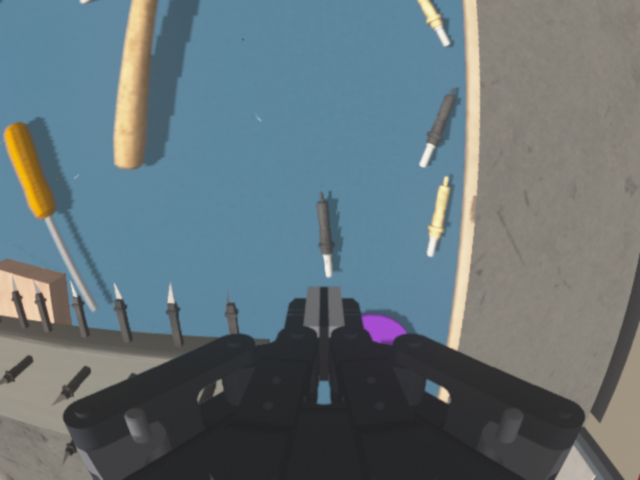

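```bash
python3 -c "
from h import *
look('w16',('black_0','gold_0'))"
```

```text
tcp [ 445.  -361.8  137.3] tooly ang -0.0 w -0.0
gold_0 0.75 [ 527.1 -347.9] ang 81.8 [10. 57.] px [429. 210.] shift [12.8   8.09 -1.48] turn x 8.1
gold_0 0.63 [ 524.  -198.2] ang 111.5 [12. 40.] px [425.  19.] shift [ 12.7    7.77 -16.45] turn x -21.6
```

Call:
apply_moves(targets=[0.3,2,0,0,0,0,0,0.3,2,0,0,-5,0,0,0.3,2,0,0,0,0,0,0.3,0,0,0,0,0,0,0.3,0,0,0,0,0,0])

```text
t: 16.07
ee_pos: [440.7, -359.1, 69.0]
ee_rot: [1.145, 1.253, -1.146]
ft_force: [0.3, 0.9, 0.5]
gripper_width: 0.353
```

```bash
python3 -c "
from h import *
look('w17',('black_0',))"
```

```text
tcp [ 441.6 -359.6   70.1] tooly ang 5.0 w 0.35
black_0 0.86 [ 525.  -279.7] ang 64.6 [13. 64.] px [481. 140.] shift [ 6.    9.01 -7.23] turn x 30.4
black_0 0.84 [ 441.8 -360.3] ang 95.5 [11. 65.] px [327. 260.] shift [6.01 0.02 0.08] turn x -0.6
```

View pics/w17.png

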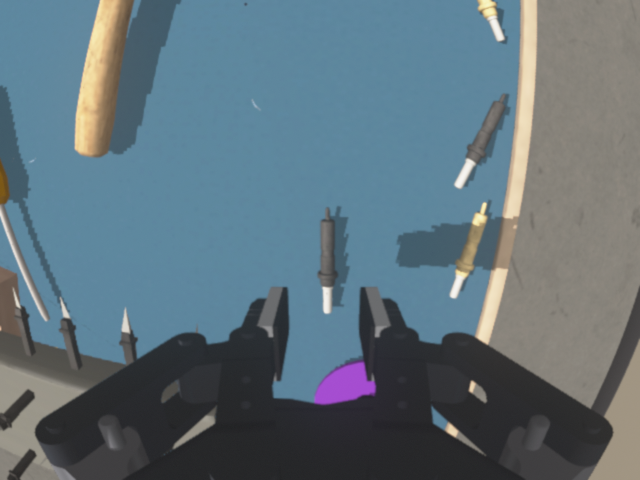

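Same pose; go deeper (z ≈ 7) this time.

Call:
apply_moves(targets=[0.3,2.5,0,0,0,0,0,0.3,2.5,0,0,0,0,0,0.3,1.2,0,0,0,0,0,0.3,0,0,0,0,0,0,1,0,0,0,0,0,0,1,0,0,0,0,0,0,1,0,0,0,0,0,0,1,0,0,0,0,0,0,1,0,0,0,0,0,0])

```text
t: 16.92
ee_pos: [442.6, -360.4, 9.5]
ee_rot: [1.145, 1.247, -1.144]
ft_force: [-1.2, 0.2, 8.3]
gripper_width: 0.117
```

Call:
apply_moves(targets=[1,-4,0,0,0,0,0,1,-4,0,0,5,0,0,1,-4,0,0,0,0,0,1,-3.5,0,0,0,0,0,1,-0.2,0.32,-4.05,0,0,0,1,-0.2,0.32,-4.05,0,0,0,1,-0.2,0.32,-4.05,0,0,0,1,0,0.32,-4.05,0,0,0,1,0,0.32,-4.05,0,0,0,1,0,0.32,-4.05,0,0,0,1,0,0.32,-4.05,0,0,0,1,0,0.32,-4.05,0,0,0])

```text
t: 17.92
ee_pos: [467.3, -34.1, 169.9]
ee_rot: [1.21, 1.208, -1.209]
ft_force: [1.5, 0.1, -0.9]
gripper_width: 0.112
```

Call:
apply_moves(targets=[1,0,0.32,-4.05,0,0,0,1,0,0.32,-4.05,0,0,0,1,0,0.32,-4.05,0,0,0,1,0,0.32,-4.05,0,0,0,1,0,0.32,-4,0,0,0,1,0,0,0,0,0,0,1,0,0,0,0,0,0,1,0,0,0,0,0,0])

```text
t: 18.58
ee_pos: [483.3, 165.7, 169.4]
ee_rot: [1.208, 1.209, -1.209]
ft_force: [-0.3, -0.6, -0.9]
gripper_width: 0.116
```

```bash
python3 -c "
from h import *
look('w18',())"
```

```text
tcp [483.5 164.9 169.4] tooly ang -0.1 w 0.11
```

View pics/w18.png

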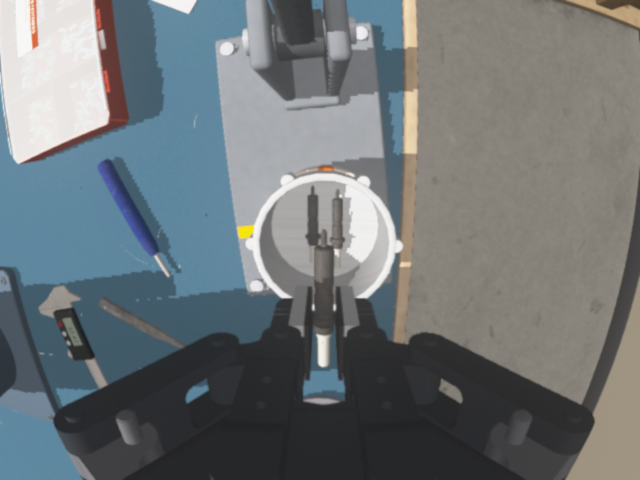

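Call:
apply_moves(targets=[1,3,0,-0.1,0,0,0,1,3,0,0,0,0,0,1,3,0,0,0,0,0,1,1.8,0,0,0,0,0,1,1.1,0,0,0,0,0,1,0,0,0,0,0,0,0.5,0,0,0,0,0,0,0.5,0,0,0,0,0,0,0.5,-2,0,0,0,0,0,0.5,-4,0,0,0,0,0,0.5,-4,0,0,0,0,0,0.5,-4,0,0,0,0,0])

```text
t: 19.63
ee_pos: [483.3, 166.8, 193.2]
ee_rot: [1.21, 1.209, -1.209]
ft_force: [0.3, 0.3, 0.5]
gripper_width: 0.246
```

```bash
python3 -c "
from h import *
look('w19',())"
```

```text
tcp [486.4 168.5 200.6] tooly ang -0.0 w 0.25
```

View pics/w19.png

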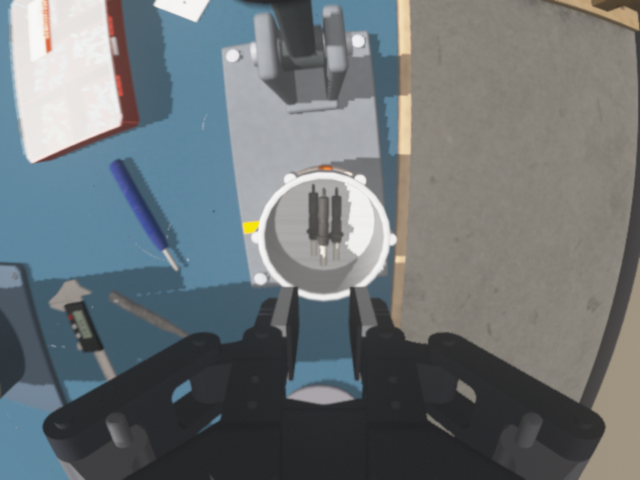

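Call:
apply_moves(targets=[0.5,0,0.3,4,0,0,0,0.5,0,0.3,4,0,0,0,0.5,0,0.3,4,0,0,0,0.5,0,0.3,4,0,0,0,0.5,0,0.3,4,0,0,0,0.5,0,0.3,4,0,0,0,0.5,0,0.3,4,0,0,0,0.5,0,0.3,4,0,0,0,0.5,0,0.3,4,0,0,0,0.5,0,0.3,4,0,0,0,0.5,0,0.3,4,0,0,0])

```text
t: 20.6
ee_pos: [516.2, -275.5, 191.9]
ee_rot: [1.21, 1.206, -1.209]
ft_force: [1.3, -0.2, 0.6]
gripper_width: 0.25
```

Call:
apply_moves(targets=[0.5,2.5,0,0,6,0,0,0.5,2.5,0,0,6,0,0,0.5,2.5,0,0,6,0,0,0.5,2.5,0,0,4,0,0,0.5,0,0,0,0,0,0,0.5,0,0,0,0,0,0])

```text
t: 21.1
ee_pos: [516.1, -272.9, 90.7]
ee_rot: [1.484, 1.005, -1.485]
ft_force: [-0.1, 0.1, 0.2]
gripper_width: 0.247
```

```bash
python3 -c "
from h import *
look('w20',('black_0','gold_0'))"
```

```text
tcp [ 517.  -273.2   91.8] tooly ang -21.9 w 0.25
black_0 0.91 [ 525.  -279.6] ang 68.5 [12. 63.] px [340. 252.] shift [8.18 0.97 0.29] turn x -0.3
gold_0 0.91 [ 519.8 -188.3] ang 112.8 [12. 62.] px [278. 124.] shift [ 8.18 -2.91 -7.99] turn x -44.7
```

View pics/w20.png

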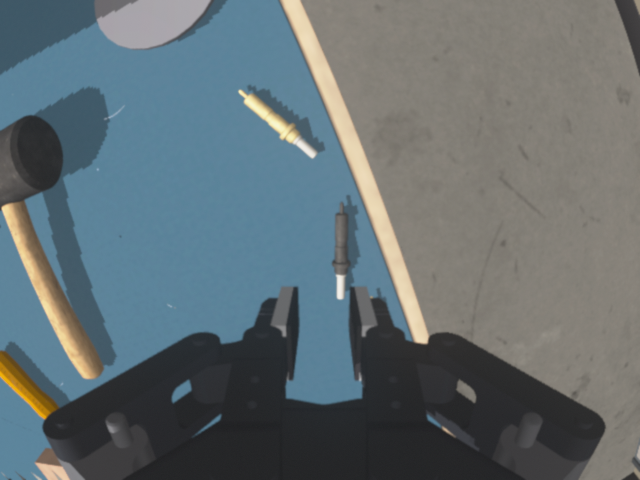

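Call:
apply_moves(targets=[0.58,2.5,0.95,0.3,0,0,0,0.58,2.5,0,0,0,0,0,0.58,1.2,0,0,0,0,0,0.58,0,0,0,0,0,0,0.58,0,0,0,0,0,0])

```text
t: 21.67
ee_pos: [524.2, -279.2, 29.0]
ee_rot: [1.486, 1.003, -1.486]
ft_force: [0.2, -0.2, 0.6]
gripper_width: 0.21
```

```bash
python3 -c "
from h import *
look('w21',('black_0',))"
```

```text
tcp [ 524.7 -279.4   29.6] tooly ang -22.0 w 0.21
black_0 0.58 [ 524.9 -278.8] ang 68.7 [11. 64.] px [326. 281.] shift [ 1.96 -0.01 -0.06] turn x -0.7
```

View pics/w21.png

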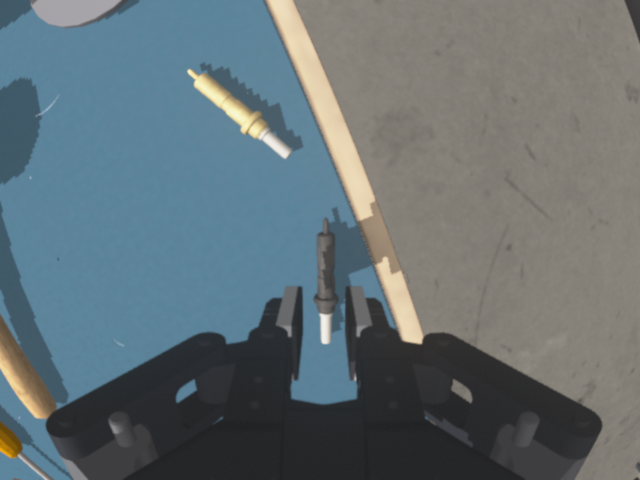

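Call:
apply_moves(targets=[0.58,1.2,0,0,0,0,0,0.58,1.0,0,0,0,0,0,0.58,0,0,0,0,0,0,1,0,0,0,0,0,0,1,0,0,0,0,0,0,1,0,0,0,0,0,0,1,0,0,0,0,0,0])

```text
t: 22.35
ee_pos: [524.4, -279.3, 6.6]
ee_rot: [1.486, 1.002, -1.486]
ft_force: [0.4, 0.7, -0.1]
gripper_width: 0.124
```

Call:
apply_moves(targets=[1,-4,0,0,0,0,0,1,-4,0,0,-5.5,0,0,1,-4,0,0,-5.5,0,0,1,-4,0,0,-5.5,0,0,1,0,0,0,-5.5,0,0,1,0,-0.28,-4.05,0,0,0,1,0,-0.28,-4.05,0,0,0,1,0,-0.28,-4.05,0,0,0,1,0,-0.28,-4.05,0,0,0,1,0,-0.28,-4.05,0,0,0,1,0,-0.28,-4.05,0,0,0,1,0,-0.28,-4.05,0,0,0])

```text
t: 23.35
ee_pos: [504.2, 6.0, 166.8]
ee_rot: [1.21, 1.208, -1.209]
ft_force: [1.1, 1.5, 0.8]
gripper_width: 0.12
```

Call:
apply_moves(targets=[1,0,-0.28,-4.05,0,0,0,1,0,-0.28,-4.05,0,0,0,1,0,-0.28,-4.05,0,0,0,1,0,-0.28,-4.05,0,0,0,1,0,0,0,0,0,0,1,0,0,0,0,0,0,1,0,0,0,0,0,0])

```text
t: 23.93
ee_pos: [493.4, 165.9, 166.4]
ee_rot: [1.208, 1.209, -1.209]
ft_force: [0.7, -0.7, -0.3]
gripper_width: 0.125
```

```bash
python3 -c "
from h import *
look('w22',())"
```

```text
tcp [493.5 165.  166.3] tooly ang -0.1 w 0.12
```

View pics/w22.png

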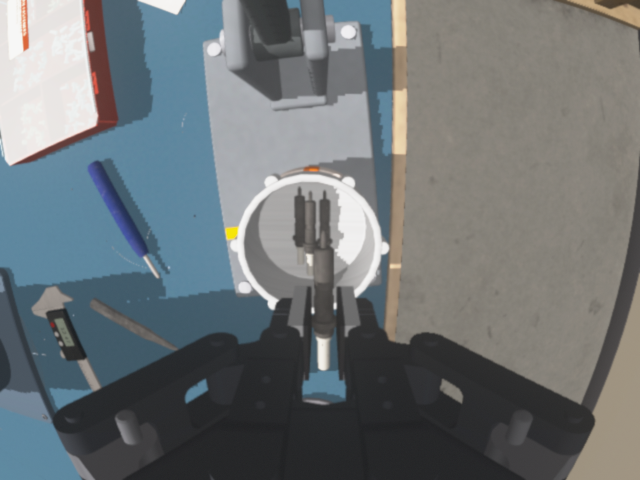

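Call:
apply_moves(targets=[1,3,0.2,-0.1,0,0,0,1,3,0,0,0,0,0,1,3,0,0,0,0,0,1,1.5,0,0,0,0,0,1,0,0,0,0,0,0,1,0,0,0,0,0,0,0.5,0,0,0,0,0,0,0.5,0,0,0,0,0,0,0.5,-2,0,0,0,0,0,0.5,-4,0,0,0,0,0,0.5,-4,0,0,0,0,0,0.5,-3,0,0,0,0,0])

```text
t: 24.98
ee_pos: [496.0, 167.6, 195.5]
ee_rot: [1.212, 1.208, -1.206]
ft_force: [0.7, 0.4, -0.5]
gripper_width: 0.249
```

```bash
python3 -c "
from h import *
im,c=look('w23',('lid',))
cv2.imwrite('pics/w23c.png',cv2.resize(im[120:330,220:430],None,fx=2.8,fy=2.8,interpolation=cv2.INTER_CUBIC)[:,:,::-1])"
```

```text
tcp [498.3 168.7 200.4] tooly ang -0.0 w 0.25
lid 0.97 [486.8 -31. ] ang 172.5 [29. 66.] px [313. 393.] shift [18.95 -1.33 20.04] turn x -82.5
```

View pics/w23c.png

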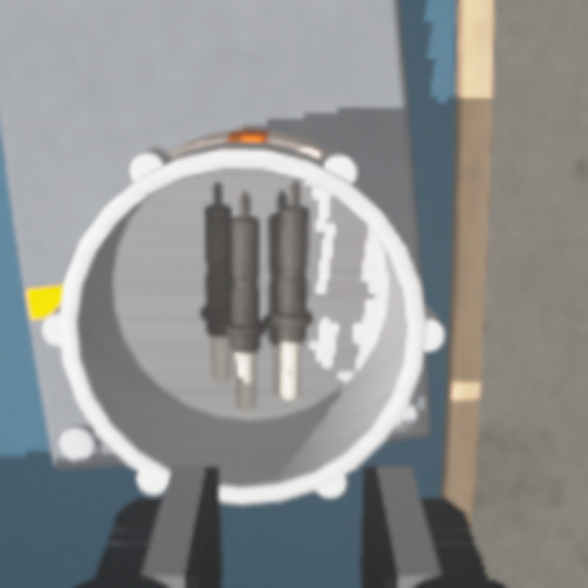

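Call:
apply_moves(targets=[-0.1,0,-0.33,4,0,0,0,-0.1,0,-0.33,4,0,0,0,-0.1,0,-0.33,4,0,0,0,-0.1,0,-0.33,4,0,0,0,-0.1,0.5,-0.33,3.8,0,0,0,-0.1,1.5,-0.33,3.5,0,0,0,-0.1,2,0,0,0,0,0,-0.1,2,0,0,0,0,0,-0.1,0,0,0,0,0,0,-0.1,0,0,0,0,0,0])

```text
t: 25.92
ee_pos: [475.2, -65.7, 131.5]
ee_rot: [1.209, 1.21, -1.21]
ft_force: [0.0, 0.0, 0.8]
gripper_width: 0.552
```

```bash
python3 -c "
from h import *
im,c=look('w24',())
for r in finder.mark_of('lid','wrist'): print(r['score'],r['at'],plane('wrist',r['at'],0,c))"
```

```text
tcp [475.9 -65.4 132.2] tooly ang 0.0 w 0.55
0.75 [331.7, 225.6] [480.75833637 -61.41101786   0.        ]
```

View pics/w24.png

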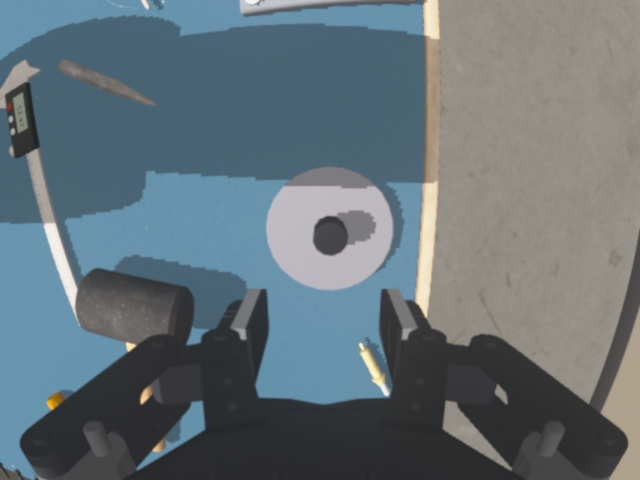

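```bash
python3 -c "
from h import *
im,c=shot('wrist','w25')
cv2.imwrite('pics/w25c.png',cv2.resize(im[150:310,250:410],None,fx=3.75,fy=3.75,interpolation=cv2.INTER_CUBIC)[:,:,::-1])
from h import pins
for r in finder.silhouettes('lid','wrist'):
    ys,xs=np.nonzero(r['mask']); cn,_=cv2.findContours(r['mask'].astype(np.uint8),0,2); k=max(cn,key=len)[:,0]
    P=np.array([plane('wrist',p,11,c)[:2] for p in k],np.float32); print(r['score'],cv2.minEnclosingCircle(P),cv2.fitEllipse(P))
print(plane('wrist',(331,235.5),35,c))
g=im.astype(int).sum(2); ys,xs=np.nonzero(g[210:260,305:355]<230); print(xs.mean()+305,ys.mean()+210,plane('wrist',(xs.mean()+305,ys.mean()+210),30,c)); print(env.get_obs()['ee_pos'])
"
```

```text
0.73 ((478.9450988769531, -62.194122314453125), 46.7971305847168) ((478.9778137207031, -62.25859069824219), (91.94274139404297, 92.45264434814453), 88.86300659179688)
0.46 ((477.9685974121094, 108.99085998535156), 63.74409103393555) ((553.865478515625, 130.3385009765625), (36.35881042480469, 299.1524353027344), 100.27104187011719)
[480.91186537 -59.9177691   35.        ]
328.5572192513369 235.12513368983957 [479.36570512 -60.95383284  30.        ]
[476.42433581 -65.30298373 132.57012769]
```

View pics/w25c.png

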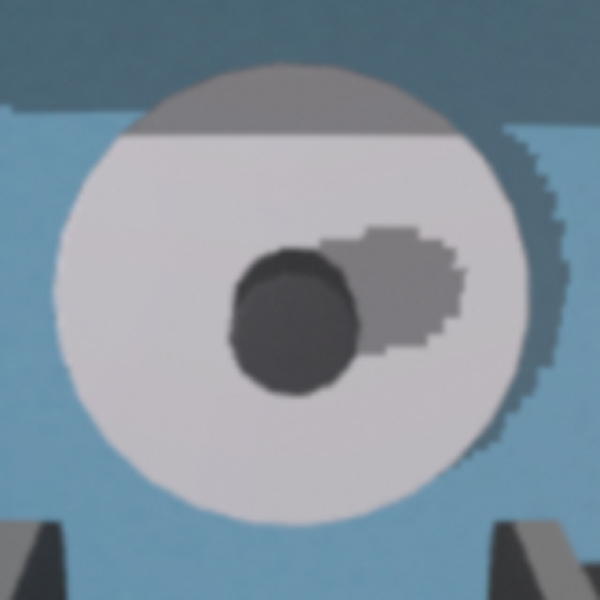

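Call:
apply_moves(targets=[-0.1,3,0.26,-0.3,0,0,0,-0.1,3,0,0,0,0,0,-0.1,3,0,0,0,0,0,-0.1,1.8,0,0,0,0,0,-0.1,1,0,0,0,0,0,-0.1,0,0,0,0,0,0,-0.1,0,0,0,0,0,0], newtons=60)

```text
t: 26.7
ee_pos: [478.6, -62.4, 13.7]
ee_rot: [1.209, 1.209, -1.209]
ft_force: [0.0, 0.1, -0.1]
gripper_width: 0.552
```

```bash
python3 -c "
from h import *
im,c=look('w26',())"
```

```text
tcp [478.9 -62.5  14.2] tooly ang 0.0 w 0.55
```

View pics/w26.png

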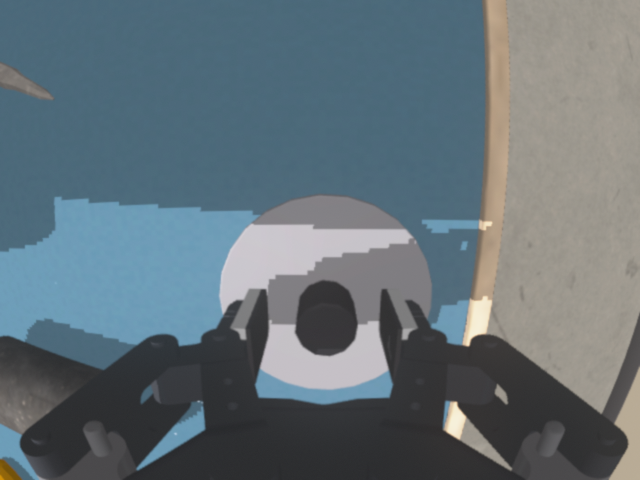

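Call:
apply_moves(targets=[1,0,0,0,0,0,0,1,0,0,0,0,0,0,1,0,0,0,0,0,0,1,0,0,0,0,0,0,1,0,0,0,0,0,0], newtons=60)

```text
t: 27.17
ee_pos: [479.0, -62.8, 14.7]
ee_rot: [1.21, 1.207, -1.208]
ft_force: [-1.0, -0.0, 10.1]
gripper_width: 0.258
```

Call:
apply_moves(targets=[1,-2,0,0,0,0,0,1,-3.5,0,0,0,0,0,1,-3.5,0,0,0,0,0,1,-3.5,0,0,0,0,0,1,-1,0.09,-3.5,0,0,0,1,0,0.09,-3.5,0,0,0,1,0,0.09,-3.5,0,0,0,1,0,0.09,-3.5,0,0,0,1,0,0.09,-3.0,0,0,0,1,0,0.09,-2,0,0,0])

```text
t: 28.0
ee_pos: [483.4, 130.8, 149.3]
ee_rot: [1.209, 1.21, -1.205]
ft_force: [0.2, -0.7, -1.2]
gripper_width: 0.255
```

```bash
python3 -c "
from h import *
im,c=look('w27',())
for q,z in [('tin_mouth',78),('front_mark',12)]:
  for r in finder.mark_of(q,'wrist'): print(q,r['score'],r['at'],plane('wrist',r['at'],z,c))"
```

```text
tcp [483.7 134.5 149.5] tooly ang 0.3 w 0.26
tin_mouth 0.55 [327.9, 198.6] [485.46678555 165.21161397  78.        ]
front_mark 0.76 [242.2, 193.9] [420.60129149 159.13672907  12.        ]
```

View pics/w27.png

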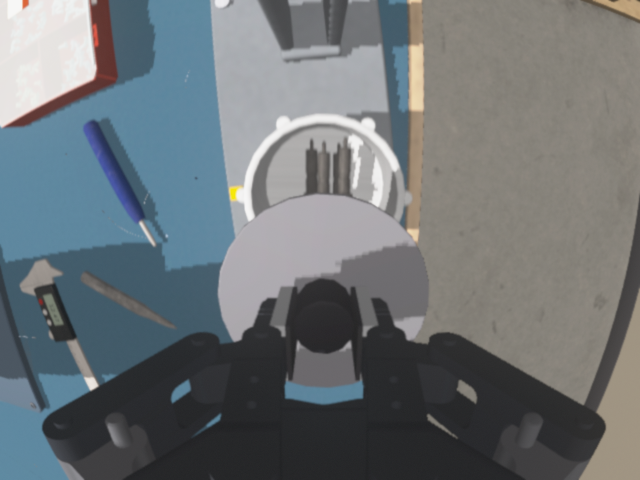

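```bash
python3 -c "
from h import *
im,c=look('w28',())
cv2.imwrite('pics/w28c.png',cv2.resize(im[100:270,210:430],None,fx=3.6,fy=3.6,interpolation=cv2.INTER_CUBIC)[:,:,::-1])"
```

```text
tcp [483.5 127.3 148.7] tooly ang 0.1 w 0.26
```

View pics/w28c.png

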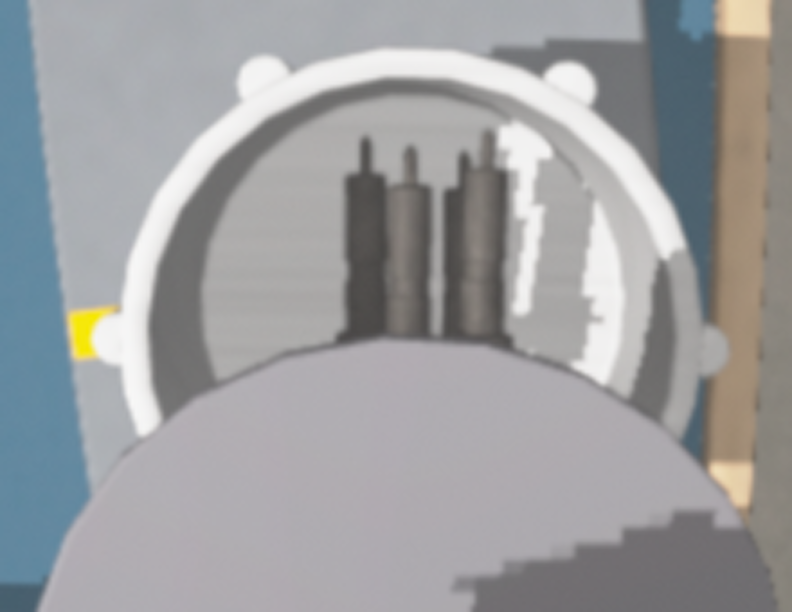

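```bash
python3 -c "
from h import *
from scipy.optimize import least_squares
o=env.get_obs();print(o['ee_pos'])
im,c=shot('wrist','w29'); a=cv2.imread('pics/w28.png')[:,:,::-1].astype(int); print(np.abs(a-im).mean(), env.get_obs()['ee_pos'])
g=cv2.cvtColor(im,cv2.COLOR_RGB2GRAY)
def fit(pts,z):
    P=np.array([plane('wrist',(210+u/3.6,100+v/3.6),z,c)[:2] for u,v in pts])
    s=least_squares(lambda p:np.hypot(*(P-p[:2]).T)-p[2],[484,166,48]); return s.x,np.abs(s.fun).max()
print(fit([(121,300),(140,215),(185,140),(330,60),(410,48),(490,58),(615,140),(660,195),(685,260),(700,330)],78))
print(fit([(149,300),(165,250),(200,190),(260,130),(330,95),(410,80),(470,88),(668,330)],78))
rb=[(262,78),(570,82),(107,338),(714,350)]
P=np.array([plane('wrist',(210+u/3.6,100+v/3.6),76,c)[:2] for u,v in rb]);print(P, (P[2]+P[3])/2)
"
```

```text
[483.47898605 127.26878714 148.71517785]
2.110651041666667 [483.49386119 126.27307136 148.59032369]
(array([482.45900308, 163.44884263,  47.31035435]), np.float64(0.8332380253395613))
(array([482.97426508, 163.08423133,  42.18620173]), np.float64(0.4360068766515397))
[[459.71962774 206.29401272]
 [508.5244232  205.7007152 ]
 [433.39998978 164.6123642 ]
 [533.21074574 162.5931928 ]] [483.30536776 163.6027785 ]
```

Call:
apply_moves(targets=[1,0,0,0,0,0,0,1,0,0,0,0,0,0,1,0,0,0,0,0,0,1,0,0,0,0,0,0])

```text
t: 28.58
ee_pos: [483.7, 126.5, 148.3]
ee_rot: [1.21, 1.208, -1.21]
ft_force: [-0.4, 0.2, -0.9]
gripper_width: 0.257
```

```bash
python3 -c "
from h import *
im,c=shot('wrist','w30');print(c['position'], env.get_obs()['ee_pos']); np.save('c30.npy',np.r_[c['position'],c['attitude']])
cv2.imwrite('pics/w30c.png',cv2.resize(im[100:270,210:430],None,fx=3.6,fy=3.6,interpolation=cv2.INTER_CUBIC)[:,:,::-1])"
```

```text
[483.19545177 194.19496643 290.17565399] [483.68108269 126.72714682 148.30776603]
```

View pics/w30c.png

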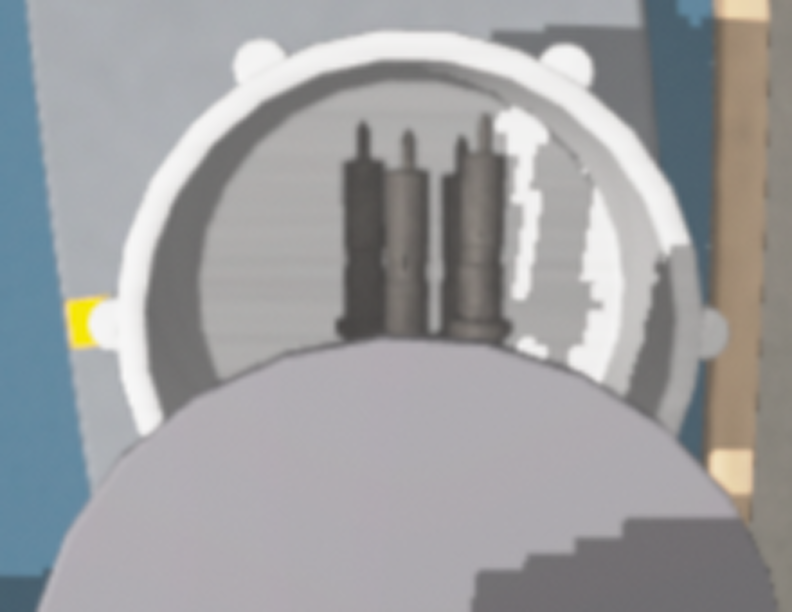

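```bash
python3 -c "
from h import *
from scipy.optimize import least_squares
k=np.load('c30.npy'); c=dict(K=cams.calibration('wrist')['K'],position=k[:3],attitude=k[3:])
def fit(pts,z):
    P=np.array([plane('wrist',(210+u/3.6,100+v/3.6),z,c)[:2] for u,v in pts])
    s=least_squares(lambda p:np.hypot(*(P-p[:2]).T)-p[2],[484,166,48]); return s.x,np.abs(s.fun).max()
print(fit([(119,285),(140,197),(185,123),(330,43),(410,30),(490,41),(615,122),(660,177),(685,242),(700,312)],78))
print(fit([(147,285),(163,230),(200,170),(260,110),(330,76),(410,62),(470,70),(668,315)],78))
rb=[(258,61),(568,65),(105,323),(714,333)]
P=np.array([plane('wrist',(210+u/3.6,100+v/3.6),76,c)[:2] for u,v in rb]);print(P, (P[2]+P[3])/2)
# lid plate as held: top z = tcp? plate top edge at (395,337)
print(fit([(45,590),(70,515),(135,445),(220,385),(300,352),(395,338),(490,345),(580,372),(670,430),(740,510)],148.3-14.7+11))
"
```

```text
(array([482.744272  , 165.5329336 ,  47.25042946]), np.float64(0.7327095828498145))
(array([483.10102016, 165.26870702,  42.18899331]), np.float64(0.4711926416689636))
[[459.56658146 208.36908676]
 [508.57371203 207.63860805]
 [433.57657483 166.55168349]
 [533.32921026 164.64099348]] [483.45289254 165.59633849]
(array([483.28157591, 126.63141509,  46.74744428]), np.float64(0.6330025557815873))
```

Call:
apply_moves(targets=[1,0,0,-2,0,0,0,1,0,0,-1.88,0,0,0,1,1.5,0,0,0,0,0,1,1.5,0,0,0,0,0,1,1.5,0,0,0,0,0,1,0.7,0,0,0,0,0,1,0,0,0,0,0,0,1,0,0,0,0,0,0,1,0,0,0,0,0,0])

```text
t: 29.38
ee_pos: [484.1, 166.2, 97.0]
ee_rot: [1.21, 1.209, -1.209]
ft_force: [-0.6, 0.7, -1.1]
gripper_width: 0.261
```

```bash
python3 -c "
from h import *
im,c=look('w31',()); print(env.get_obs()['ft_force'])"
```

```text
tcp [484.2 166.2  97.1] tooly ang -0.0 w 0.25
[ 0.0989916  -0.41317732 -1.61703084]
```

View pics/w31.png

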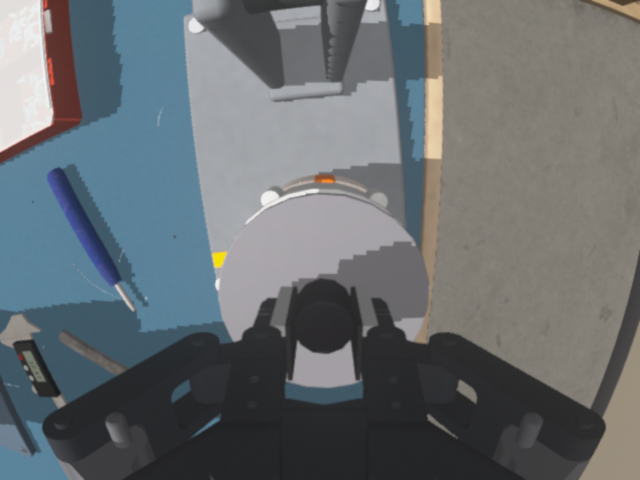

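Call:
apply_moves(targets=[1,0.3,-0.05,0.05,0,0,0,1,0.3,0,0,0,0,0,1,0.3,0,0,0,0,0,1,0.15,0,0,0,0,0,1,0,0,0,0,0,0,1,0,0,0,0,0,0])

```text
t: 29.93
ee_pos: [483.2, 165.5, 86.6]
ee_rot: [1.21, 1.208, -1.209]
ft_force: [-3.3, -2.5, 13.5]
gripper_width: 0.254
```

Call:
apply_moves(targets=[0,0,0,0,0,0,0,0,0,0,0,0,0,0,-0.1,0,0,0,0,0,0,-0.1,-1.5,0,0,0,0,0,-0.1,-3,0,0,0,0,0,-0.1,-3,0,0,0,0,0,-0.1,0,0,3,0,0,0,-0.1,0,0,3,0,0,0,-0.1,0,0,0,0,0,0,-0.1,0,0,0,0,0,0])

```text
t: 30.77
ee_pos: [483.2, 103.7, 160.7]
ee_rot: [1.211, 1.207, -1.212]
ft_force: [0.3, 0.0, 0.7]
gripper_width: 0.548
```

```bash
python3 -c "
from h import *
im,c=look('w32',()); print(env.get_obs()['ft_force'])
for r in finder.silhouettes('lid','wrist'):
    cn,_=cv2.findContours(r['mask'].astype(np.uint8),0,2); k=max(cn,key=len)[:,0]
    for z in (83,):
        P=np.array([plane('wrist',p,z,c)[:2] for p in k],np.float32); print(r['score'],cv2.fitEllipse(P))
cv2.imwrite('pics/w32c.png',cv2.resize(im[60:260,220:430],None,fx=3,fy=3,interpolation=cv2.INTER_CUBIC)[:,:,::-1])
im,c=shot('scene','s2'); cv2.imwrite('pics/s2c.png',cv2.resize(im[280:360,200:300],None,fx=6,fy=6,interpolation=cv2.INTER_CUBIC)[:,:,::-1])"
```

```text
tcp [483.2 105.2 160.7] tooly ang -0.1 w 0.55
[0.72243577 0.20601269 0.4625892 ]
0.6 ((482.7491760253906, 165.53451538085938), (92.2240219116211, 92.42273712158203), 17.682498931884766)
```

View pics/w32c.png

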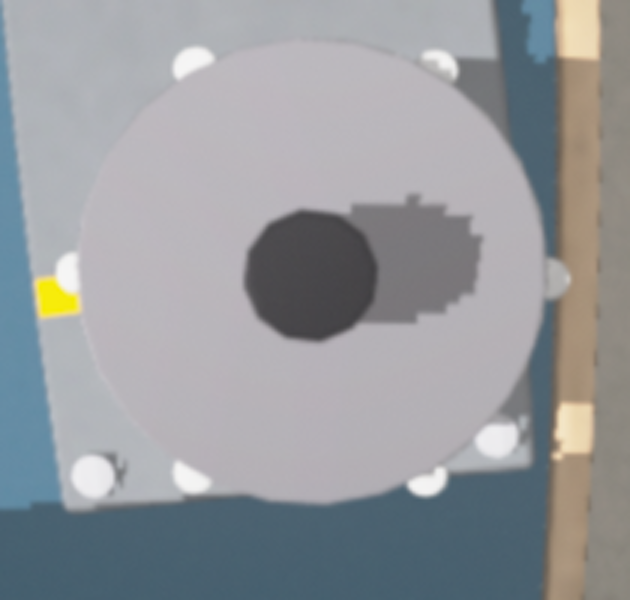

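View pics/s2c.png

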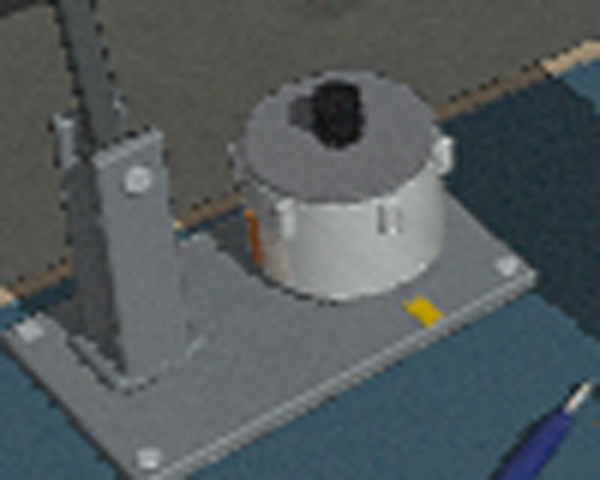

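Call:
apply_moves(targets=[1,0,0,0,7,0,0,1,0,0,0,7,0,0,1,0,0,0,7,0,0,1,0,0,0,7,0,0,1,0,0,0,7,0,0,1,0,0,0,7,0,0,1,0,0,0,7,0,0,1,0,0,0,7,0,0,1,0,0,0,7,0,0,1,0,0,0,7,0,0,1,0,0,0,7,0,0,1,0,0,0,7,0,0])

```text
t: 31.92
ee_pos: [483.0, 107.0, 160.5]
ee_rot: [2.17, 0.11, -2.17]
ft_force: [-0.3, -0.3, 0.2]
gripper_width: -0.001
```

Call:
apply_moves(targets=[1,0,0,0,7,0,0,1,0,0,0,7,0,0,1,0,0,0,7,0,0,1,0,0,0,7,0,0,1,0,0,0,7,0,0,1,0,0,0,1,0,0,1,0,-1.73,3.02,0,0,0,1,0,-1.73,3.02,0,0,0,1,0,-1.73,3.02,0,0,0,1,0,0,0,0,0,0,1,0,0,0,0,0,0,1,0,0,0,0,0,0])

```text
t: 32.92
ee_pos: [430.6, 196.2, 160.8]
ee_rot: [-1.929, 0.513, 1.929]
ft_force: [0.2, -0.3, -0.3]
gripper_width: 0.001
```

```bash
python3 -c "
from h import *
im,c=look('w33',()); o=env.get_obs(); print(o['joints'].round(2))
C=np.array([483.2,165.5]); d=o['ee_pos'][:2]-C; print('r',np.hypot(*d),'phi',np.degrees(np.arctan2(d[1],d[0])))"
```

```text
tcp [431.  195.5 160.8] tooly ang -119.9 w 0.0
[-0.69  0.38  0.22  2.05 -0.12  0.72 -2.48]
r 60.20943399078852 phi 150.15349948994137
```

View pics/w33.png

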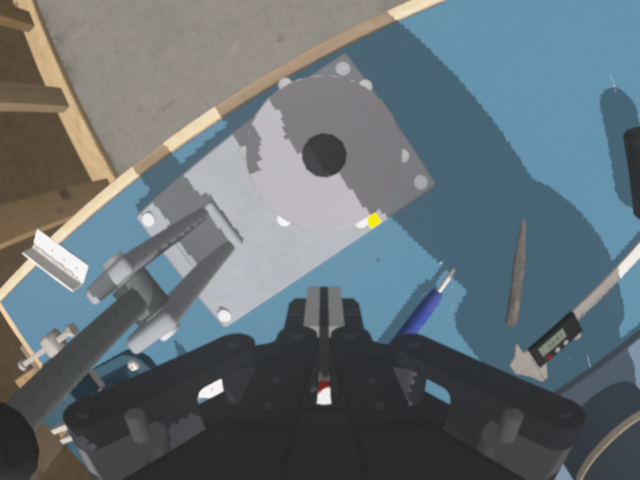

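Call:
apply_moves(targets=[1,3,0,0.2,0,0,0,1,3,0,0,0,0,0,1,2.2,0,0,0,0,0,1,1.4,0,0,0,0,0,1,0,0,0,0,0,0,1,0,0,-0.15,0,0,0,1,0,0,0,0,0,0,1,0,0,0,0,0,0])

```text
t: 33.63
ee_pos: [431.2, 196.0, 65.9]
ee_rot: [-1.927, 0.516, 1.924]
ft_force: [0.1, 0.2, 1.1]
gripper_width: -0.002
```

```bash
python3 -c "
from h import *
im,c=look('w34',()); o=env.get_obs(); print(o['ft_force'])
C=np.array([483.2,165.5]); d=o['ee_pos'][:2]-C; print('r',np.hypot(*d),'phi',np.degrees(np.arctan2(d[1],d[0])))"
```

```text
tcp [431.1 196.1  65.9] tooly ang -120.0 w 0.0
[ 0.28232914 -0.52201652  0.06916729]
r 60.48147168777191 phi 149.5621182813806
```

View pics/w34.png

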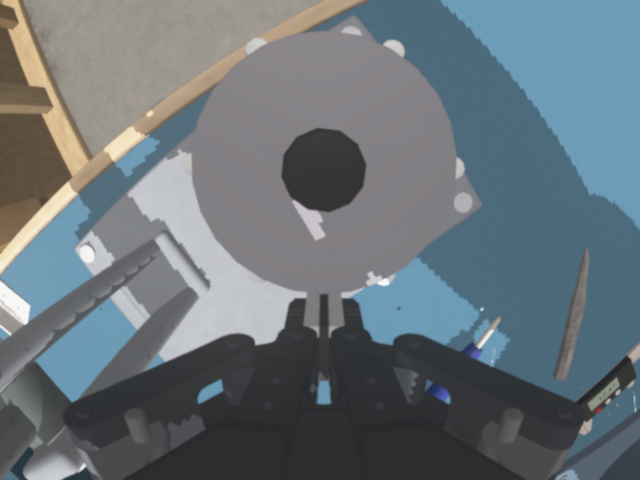

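Call:
apply_moves(targets=[1,0,0.42,-0.015,-4,0,0,1,0,0.42,-0.015,-4,0,0,1,0,0.42,-0.015,-4,0,0,1,0,0.42,-0.015,-4,0,0,1,0,0.42,-0.015,-4,0,0,1,0,0.42,-0.015,-4,0,0,1,0,0.42,-0.015,-4,0,0,1,0,0.42,-0.015,-4,0,0])

```text
t: 34.35
ee_pos: [422.6, 164.1, 65.7]
ee_rot: [2.204, 0.043, -2.201]
ft_force: [-0.9, 0.2, -0.1]
gripper_width: -0.001
```

```bash
cat >>h.py <<'E'
def polar():
    o=env.get_obs(); C=np.array([483.2,165.5]); d=o['ee_pos'][:2]-C; y=R.from_rotvec(o['ee_rot']).as_matrix()[:,1]
    print('r',np.hypot(*d).round(1),'phi',np.degrees(np.arctan2(d[1],d[0])).round(1)%360,'yang',np.degrees(np.arctan2(y[1],y[0])).round(1),'F',o['ft_force'].round(1),'z',o['ee_pos'][2].round(1))
E
python3 -c "
from h import *
im,c=look('w35',()); polar()"
```

```text
tcp [422.6 163.   65.7] tooly ang -87.6 w 0.0
r 60.7 phi 182.4 yang -87.6 F [-0.6 -0.6 -0. ] z 65.7
```

View pics/w35.png

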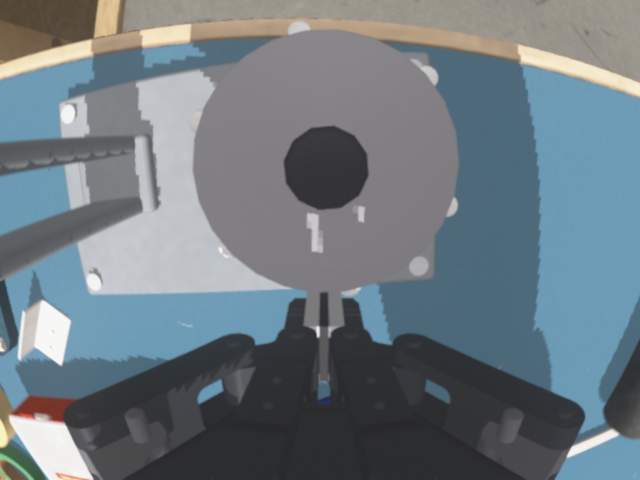

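Call:
apply_moves(targets=[1,0,0.42,-0.02,-4,0,0,1,0,0.42,-0.015,-4,0,0,1,0,0.42,-0.02,-4,0,0,1,0,0.42,-0.015,-4,0,0,1,0,0.42,-0.02,-4,0,0,1,0,0.42,-0.015,-4,0,0,1,0,0.42,-0.015,-4,0,0,1,0,0.42,-0.015,-4,0,0])

```text
t: 35.07
ee_pos: [432.7, 132.2, 65.5]
ee_rot: [1.883, 0.577, -1.882]
ft_force: [-1.0, 0.5, 0.3]
gripper_width: -0.002
```

Call:
apply_moves(targets=[1,0,0.42,-0.015,-4,0,0,1,0,0.42,-0.015,-4,0,0,1,0,0.42,-0.015,-4,0,0,1,0,0.42,-0.015,-4,0,0,1,0,0.42,-0.015,-4,0,0,1,0,0.42,-0.015,-4,0,0,1,0,0,0,0,0,0,1,0,0,0,0,0,0])

```text
t: 35.73
ee_pos: [451.0, 114.9, 65.2]
ee_rot: [1.611, 0.888, -1.609]
ft_force: [0.5, 0.2, 0.8]
gripper_width: -0.002
```

```bash
python3 -c "
from h import *
im,c=look('w36',()); polar()
im,c=shot('scene','s3'); cv2.imwrite('pics/s3c.png',cv2.resize(im[270:360,200:300],None,fx=6,fy=6,interpolation=cv2.INTER_CUBIC)[:,:,::-1])
for r in finder.mark_of('label','scene'): print(r)"
```

```text
tcp [450.9 115.1  65.2] tooly ang -32.2 w -0.0
r 59.9 phi 237.4 yang -32.2 F [-0.4  0.4 -0.6] z 65.2
{'at': [259.6, 322.8], 'score': 0.95}
```

View pics/w36.png

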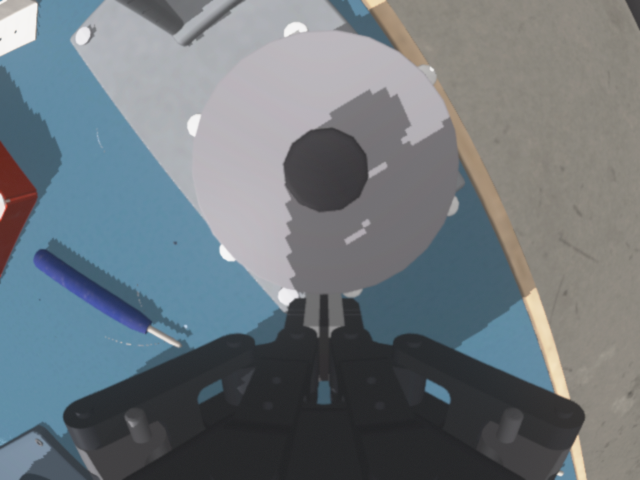

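View pics/s3c.png

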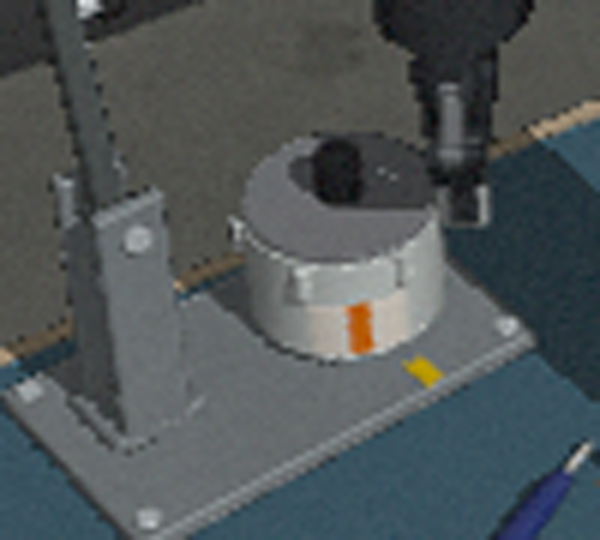

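```bash
cat >>h.py <<'E'
def label_ang(uv,n='scene',cal=None,r=48.5,C=(483.2,165.5)):
    p,d=ray(n,uv,cal); q=p[:2]-np.array(C); a=d[:2]@d[:2]; b=q@d[:2]; c=q@q-r*r
    t=(-b-np.sqrt(b*b-a*c))/a; P=p+t*d; return P, np.degrees(np.arctan2(P[1]-C[1],P[0]-C[0]))%360
E
python3 -c "
from h import *
for uv in [(259.6,322.8),(259.8,324.3)]: print(label_ang(uv))
for ph in (176,180,184.7): 
  print(ph,proj('scene',[483.2+48.5*np.cos(np.radians(ph)),165.5+48.5*np.sin(np.radians(ph)),38]))
print(proj('scene',[483.2,165.5,83]), proj('scene',[[483.2-64*.9966,165.5-64*.082,12]]))
"

```

```text
(array([437.98178263, 183.03746898,  40.68250926]), np.float64(158.80167595960512))
(array([437.92280554, 182.88463869,  34.83121908]), np.float64(158.99520007686962))
176 [[264.54354234 322.23103327]]
180 [[265.5978374  321.80374339]]
184.7 [[266.78278548 321.24291203]]
[[256.38838833 300.66445253]] [[270.3590523  330.80026842]]
```

Call:
apply_moves(targets=[1,0,0.42,-0.01,-4,0,0,1,0,0.42,-0.015,-4,0,0,1,0,0.42,-0.015,-4,0,0,1,0,0.42,-0.015,-4,0,0,1,0,0.42,-0.015,-4,0,0,1,0,0.32,-0.01,-3,0,0,1,0,0.2,-0.01,-2,0,0,1,0,0,0,0,0,0,1,0,0,0,0,0,0])

```text
t: 36.63
ee_pos: [475.1, 106.5, 64.8]
ee_rot: [1.3, 1.148, -1.3]
ft_force: [0.1, 0.1, 0.4]
gripper_width: -0.002
```

```bash
python3 -c "
from h import *
im,c=look('w37',()); polar()
im,c=shot('scene','s4'); cv2.imwrite('pics/s4c.png',cv2.resize(im[270:360,200:300],None,fx=6,fy=6,interpolation=cv2.INTER_CUBIC)[:,:,::-1])
for r in finder.mark_of('label','scene'): print(r,label_ang(r['at']))"
```

```text
tcp [475.  106.5  64.8] tooly ang -7.1 w 0.0
r 59.5 phi 262.1 yang -7.1 F [-0.2  0.3 -1.1] z 64.8
{'at': [267.2, 323.3], 'score': 0.89} (array([434.93572907, 160.72400255,  29.52004494]), np.float64(185.65131341321865))
```

View pics/s4c.png

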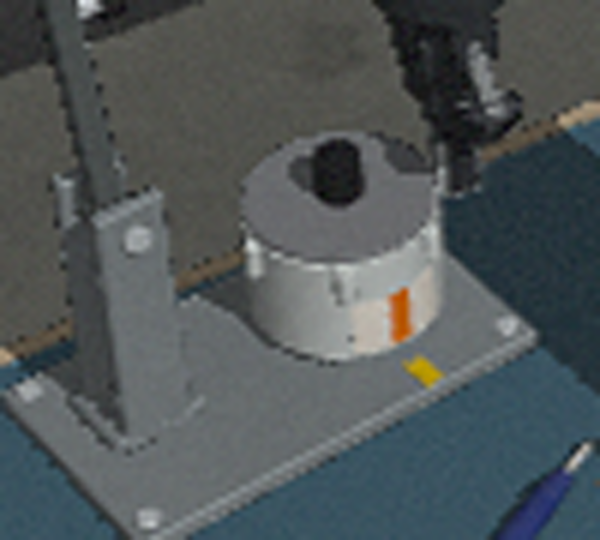

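Call:
apply_moves(targets=[1,0,-0.2,0.5,0,0,0,1,0,0,2,0,0,0,1,-3,0,0,0,0,0,1,-4,0,0,0,0,0,1,-4,0,0,0,0,0,1,-3,0,0,0,0,0,1,0,0,0,0,0,0,1,0,0,0,0,0,0,1,0,0,0,0,0,0])

```text
t: 37.53
ee_pos: [469.6, 81.1, 204.4]
ee_rot: [1.299, 1.148, -1.3]
ft_force: [0.3, -0.6, -0.6]
gripper_width: -0.001
```

```bash
python3 -c "
from h import *
im,c=look('w38',()); np.save('c38.npy',np.r_[c['position'],c['attitude']])
cv2.imwrite('pics/w38c.png',cv2.resize(im[50:250,220:430],None,fx=3,fy=3,interpolation=cv2.INTER_CUBIC)[:,:,::-1])
im,c=shot('scene','s5'); cv2.imwrite('pics/s5c.png',cv2.resize(im[200:360,170:300],None,fx=4.5,fy=3.7,interpolation=cv2.INTER_CUBIC)[:,:,::-1])
for q in ('label','lever_grip','lever_pivot'):
  for n in ('scene','top'):
    if n=='top' and q=='label': continue
    if n=='top': cams.get_image('top')
    for r in finder.mark_of(q,n): print(q,n,r,label_ang(r['at']) if q=='label' else '')"
```

```text
tcp [469.3  81.1 203.8] tooly ang -7.0 w 0.0
label scene {'at': [266.6, 321.7], 'score': 0.62} (array([434.80874965, 162.25394247,  36.64226393]), np.float64(183.83761918666823))
lever_grip scene {'at': [190.3, 234.4], 'score': 0.81} 
lever_grip top {'at': [195.5, 212.5], 'score': 0.89} 
lever_pivot scene {'at': [216.5, 304.3], 'score': 0.84} 
lever_pivot scene {'at': [269.2, 332.5], 'score': 0.24} 
lever_pivot top {'at': [220.1, 244.0], 'score': 0.68}
```

View pics/w38c.png

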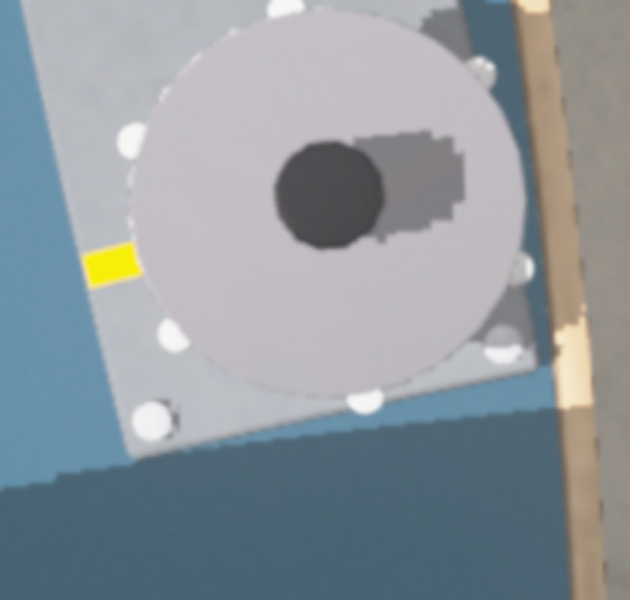

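View pics/w38.png

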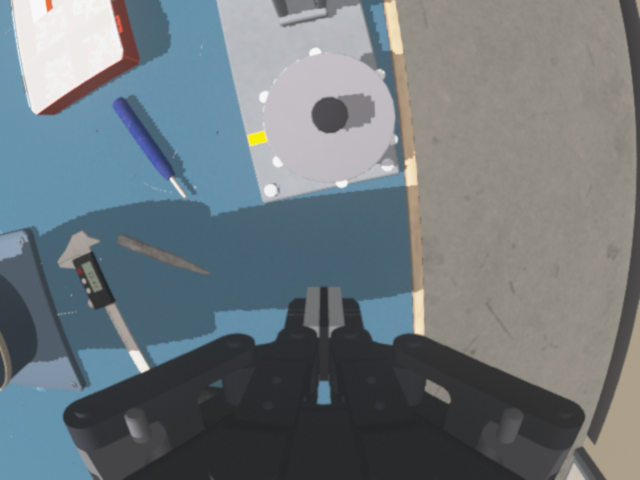

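View pics/s5c.png

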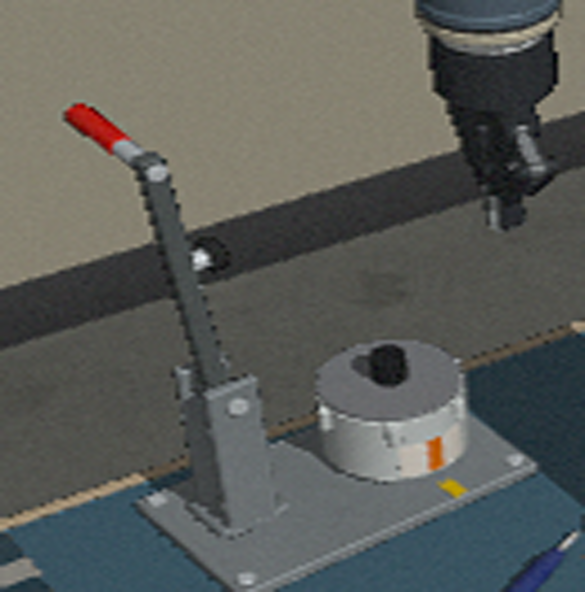

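```bash
python3 -c "
from h import *
k=np.load('c38.npy'); c=dict(K=cams.calibration('wrist')['K'],position=k[:3],attitude=k[3:])
f=lambda u,v,z: plane('wrist',(220+u/3,50+v/3),z,c)[:2]
rb=np.array([f(*p,76) for p in [(132,140),(174,336),(366,401),(520,267),(483,73),(286,5)]]); m=rb.mean(0); print(m,np.degrees(np.arctan2(*(rb-m).T[::-1])).round(1)%360)
ym=f(113,265,12);print('yellow',ym,np.degrees(np.arctan2(*(ym-m)[::-1]))%360, np.hypot(*(ym-m)))
e=np.array([f(30,30,12),f(130,457,12)]);d=e[1]-e[0];print('front edge yaw',np.degrees(np.arctan2(d[0],-d[1])))
e=np.array([f(130,457,12),f(535,368,12)]);d=e[1]-e[0];print('side edge yaw',np.degrees(np.arctan2(d[1],d[0])), e)
g=tri([('top',(195.5,212.5)),('scene',(190.3,234.4))]); p=tri([('top',(220.1,244.)),('scene',(216.5,304.3))]); print('grip',g,'pivot',p)
for y in (4.5,5.0):
  a=np.radians(y);X=np.array([np.cos(a),np.sin(a)]);Y=np.array([-X[1],X[0]]);C=np.array([483.2,165.5])
  pv=C+120*Y; G=C+58*X+Y*(120+210*np.sin(.08)); print(y,'model pivot',pv,'grip',G,137+210*np.cos(.08))
  Pg=np.r_[G,346]; print(proj('top',Pg),proj('scene',Pg))
"
```

```text
[483.56403058 165.09682297] [154.4 214.3 273.9 334.8  33.7  94.3]
yellow [419.29883135 158.71759103] 185.6688478171957 64.58103771099282
front edge yaw 5.285321610778253
side edge yaw 5.524490313245051 [[415.8004029   99.99532187]
 [541.52587645 112.15554821]]
grip [523.7922553  308.87553976 346.20383504] pivot [466.05406695 287.36556777 140.37101835]
4.5 model pivot [473.78490851 285.13008005] grip [530.2894066  306.41105976] 346.3283583235501
[[194.86671163 208.94742104]] [[192.01233438 233.3210053 ]]
5.0 model pivot [472.74131087 285.04336377] grip [529.05794821 306.81662168] 346.3283583235501
[[194.69426161 209.439654  ]] [[192.05984923 233.59606466]]
```

Call:
apply_moves(targets=[-0.2,-1.6,0,0,-6.8,0,0,-0.2,-1.6,0,0,-6.8,0,0,-0.2,-1.6,0,0,-6.8,0,0,-0.2,-1.6,0,0,-6.8,0,0,-0.2,-1.6,0,0,-6.8,0,0,-0.2,-1.6,0,0,-6.8,0,0,-0.2,-1.6,0,0,-6.8,0,0,-0.2,-1.6,0,0,-6.8,0,0,-0.2,-1.6,0,0,-6.8,0,0,-0.2,-1.6,0,0,-6.8,0,0,-0.2,-1.6,0,0,-6.8,0,0,-0.2,-1.6,0,0,-6.8,0,0], newtons=25)

```text
t: 38.98
ee_pos: [470.0, 81.7, 397.5]
ee_rot: [0.206, 1.561, -0.207]
ft_force: [0.6, 0.6, -1.0]
gripper_width: 0.603
```

Call:
apply_moves(targets=[-0.2,0,0,0,-6.8,0,0,-0.2,0,0,0,-6.8,0,0,-0.2,0,0,0,-6.8,0,0,-0.2,0,0,0,0,0,0,-0.2,0,0,0,0,0,0,-0.2,0,0,0,0,0,0])

```text
t: 39.48
ee_pos: [470.1, 81.6, 396.7]
ee_rot: [-0.065, 1.57, 0.065]
ft_force: [-0.0, 0.0, -0.4]
gripper_width: 0.599
```

```bash
python3 -c "
from h import *
im,c=look('w39',()); print(env.get_obs()['joints'].round(2))"
```

```text
tcp [470.1  81.7 396.7] tooly ang 94.8 w 0.6
[ 0.52  0.26 -1.03  1.62  0.23  1.39  1.12]
```

View pics/w39.png

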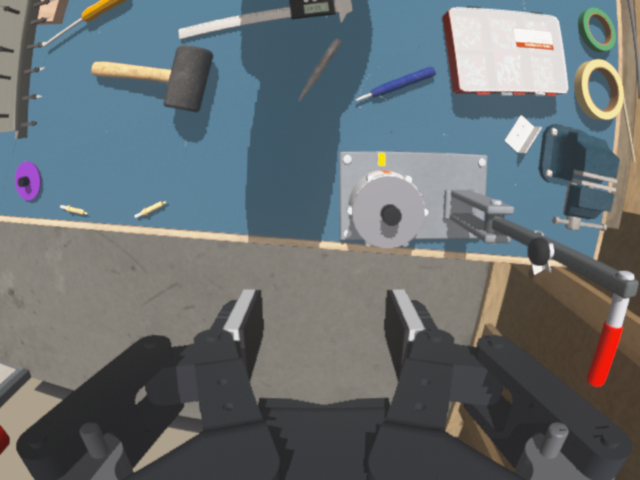

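Call:
apply_moves(targets=[-0.2,0,3.6,1.25,0,0,0,-0.2,0,3.6,1.25,0,0,0,-0.2,0,3.6,1.25,0,0,0,-0.2,0,3.6,1.25,0,0,0,-0.2,0,3.6,1.25,0,0,0,-0.2,0,3.6,1.25,-0.5,0,0,-0.2,0,0,0,0,0,0,-0.2,0,0,0,0,0,0,-0.2,0,0,0,0,0,0])

```text
t: 40.28
ee_pos: [526.0, 303.4, 396.5]
ee_rot: [-0.075, 1.57, 0.074]
ft_force: [0.3, -0.3, -0.1]
gripper_width: 0.601
```

```bash
python3 -c "
from h import *
im,c=look('w40',()); print(env.get_obs()['joints'].round(2)); np.save('c40.npy',np.r_[c['position'],c['attitude']])
for r in finder.mark_of('lever_grip','wrist'): print(r,plane('wrist',r['at'],346,c))
for r in finder.silhouettes('lever_grip','wrist'): print(r['score'],r['rect'])"
```

```text
tcp [526.2 302.5 396.7] tooly ang 95.4 w 0.6
[-0.04  0.5  -0.98  1.31  0.41  1.54  0.69]
{'at': [333.1, 273.8], 'score': 0.55} [528.69899365 308.4418732  346.        ]
0.56 [281.6, 142.0, 351.8, 319.1]
```

View pics/w40.png

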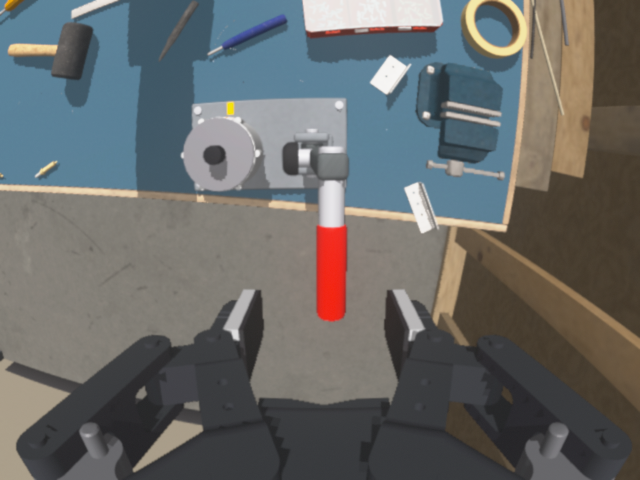

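Call:
apply_moves(targets=[-0.2,2,0.56,0.3,0,0,0,-0.2,2,0,0,0,0,0,-0.2,2,0,0,0,0,0,-0.2,0.9,0,0,0,0,0,-0.2,0,0,0,0,0,0,-0.2,0,0,0,0,0,0], newtons=25)

```text
t: 40.93
ee_pos: [528.9, 308.5, 328.4]
ee_rot: [-0.074, 1.569, 0.074]
ft_force: [-0.8, -0.6, 0.2]
gripper_width: 0.599
```

```bash
python3 -c "
from h import *
im,c=look('w41',());print(env.get_obs()['ft_force'])"
```

```text
tcp [529. 309. 329.] tooly ang 95.4 w 0.6
[-1.07007532  0.30511219  0.1415804 ]
```

View pics/w41.png

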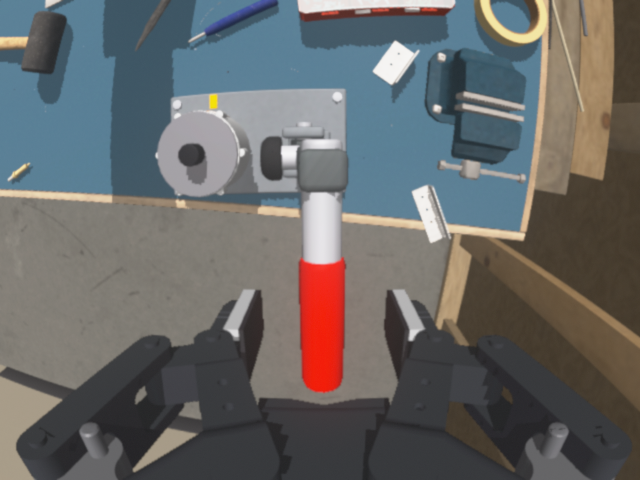

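Call:
apply_moves(targets=[1,0,0,0,0,0,0,1,0,0,0,0,0,0,1,0,0,0,0,0,0,1,0,0,0,0,0,0,1,0,0,0,0,0,0,1,0,0,0,0,0,0], newtons=25)

```text
t: 41.48
ee_pos: [528.8, 308.5, 328.8]
ee_rot: [-0.076, 1.568, 0.074]
ft_force: [-1.3, -5.2, 6.6]
gripper_width: 0.185
```

```bash
python3 -c "
import numpy as np
th=np.linspace(0,1.62,28); y=120+210*np.sin(.08-th); z=137+210*np.cos(.08-th)
for i in range(27): print(i,round(th[i+1],2),'x %.2f y %.2f'%(-(z[i+1]-z[i])/10,(y[i+1]-y[i])/10), 'tot',round(-(z[i+1]-z[0])/10,2),round((y[i+1]-y[0])/10,2))
"
```

```text
0 0.06 x -0.06 y -1.26 tot -0.06 -1.26
1 0.12 x 0.01 y -1.26 tot -0.05 -2.52
2 0.18 x 0.09 y -1.26 tot 0.04 -3.77
3 0.24 x 0.16 y -1.25 tot 0.2 -5.02
4 0.3 x 0.24 y -1.24 tot 0.44 -6.26
5 0.36 x 0.31 y -1.22 tot 0.75 -7.48
6 0.42 x 0.38 y -1.20 tot 1.13 -8.68
7 0.48 x 0.46 y -1.17 tot 1.59 -9.86
8 0.54 x 0.53 y -1.15 tot 2.12 -11.0
9 0.6 x 0.59 y -1.11 tot 2.71 -12.11
10 0.66 x 0.66 y -1.07 tot 3.37 -13.19
11 0.72 x 0.72 y -1.03 tot 4.09 -14.22
12 0.78 x 0.78 y -0.99 tot 4.87 -15.21
13 0.84 x 0.84 y -0.94 tot 5.71 -16.15
14 0.9 x 0.89 y -0.89 tot 6.61 -17.03
15 0.96 x 0.95 y -0.83 tot 7.55 -17.86
16 1.02 x 0.99 y -0.77 tot 8.55 -18.64
17 1.08 x 1.04 y -0.71 tot 9.59 -19.35
18 1.14 x 1.08 y -0.65 tot 10.67 -20.0
19 1.2 x 1.12 y -0.58 tot 11.78 -20.58
20 1.26 x 1.15 y -0.51 tot 12.93 -21.09
21 1.32 x 1.18 y -0.44 tot 14.11 -21.54
22 1.38 x 1.20 y -0.37 tot 15.32 -21.91
23 1.44 x 1.22 y -0.30 tot 16.54 -22.21
24 1.5 x 1.24 y -0.23 tot 17.78 -22.44
25 1.56 x 1.25 y -0.15 tot 19.03 -22.59
26 1.62 x 1.26 y -0.08 tot 20.29 -22.67
```

Call:
apply_moves(targets=[1,-0.06,-1.26,0,0,0,0,1,0.01,-1.26,0,0,0,0,1,0.09,-1.26,0,0,0,0,1,0.16,-1.25,0,0,0,0,1,0.24,-1.24,0,0,0,0,1,0.31,-1.22,0,0,0,0])

```text
t: 41.98
ee_pos: [535.8, 236.0, 321.4]
ee_rot: [-0.074, 1.568, 0.078]
ft_force: [-0.4, 3.5, 1.0]
gripper_width: 0.186
```

```bash
python3 -c "
from h import *
im,c=look('w42',());print(env.get_obs()['ft_force'],env.get_obs()['joints'].round(2))"
```

```text
tcp [536.2 232.8 320.5] tooly ang 95.4 w 0.19
[-3.00349821 -1.14403463  7.06468293] [ 0.11  0.5  -0.98  1.52  0.42  1.35  0.76]
```

View pics/w42.png

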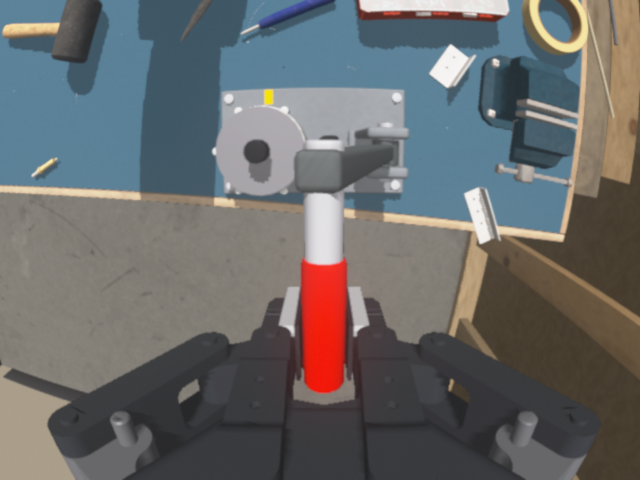

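Holding well; the lever follows. Continue the arc.

Call:
apply_moves(targets=[1,0.38,-1.2,0,0,0,0,1,0.46,-1.17,0,0,0,0,1,0.53,-1.15,0,0,0,0,1,0.59,-1.11,0,0,0,0,1,0.66,-1.07,0,0,0,0,1,0.72,-1.03,0,0,0,0,1,0.78,-0.99,0,0,0,0,1,0.84,-0.94,0,0,0,0,1,0.89,-0.89,0,0,0,0])

```text
t: 42.78
ee_pos: [545.0, 138.9, 261.0]
ee_rot: [-0.075, 1.569, 0.076]
ft_force: [2.5, 5.9, 1.8]
gripper_width: 0.182
```

Call:
apply_moves(targets=[1,0.95,-0.83,0,0,0,0,1,0.99,-0.77,0,0,0,0,1,1.04,-0.71,0,0,0,0,1,1.08,-0.65,0,0,0,0,1,1.12,-0.58,0,0,0,0,1,1.15,-0.51,0,0,0,0,1,1.18,-0.44,0,0,0,0,1,1.2,-0.37,0,0,0,0,1,0,0,0,0,0,0])

```text
t: 43.53
ee_pos: [549.6, 90.3, 172.2]
ee_rot: [-0.075, 1.57, 0.075]
ft_force: [3.7, 2.7, 4.5]
gripper_width: 0.187
```

```bash
python3 -c "
from h import *
im,c=look('w43',());print(env.get_obs()['ft_force'],env.get_obs()['joints'].round(2))
im,c=shot('scene','s6'); cv2.imwrite('pics/s6c.png',cv2.resize(im[220:360,170:320],None,fx=4,fy=4,interpolation=cv2.INTER_CUBIC)[:,:,::-1])"
```

```text
tcp [549.6  90.5 173. ] tooly ang 95.5 w 0.19
[3.18067477 2.90897051 4.85357325] [ 0.34  0.59 -0.92  1.81  0.55  1.02  0.86]
```

View pics/w43.png

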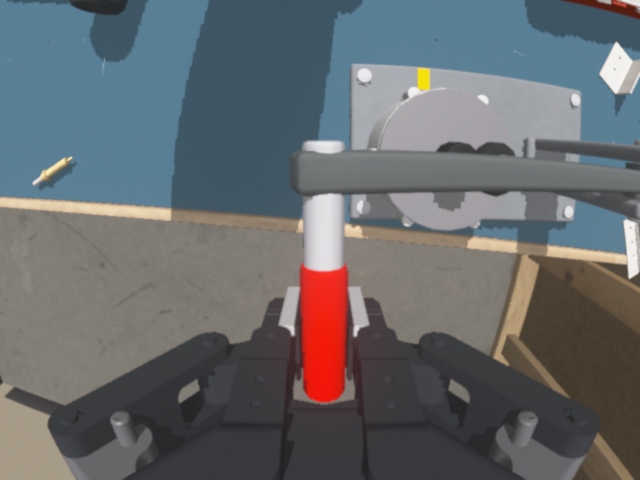

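View pics/s6c.png

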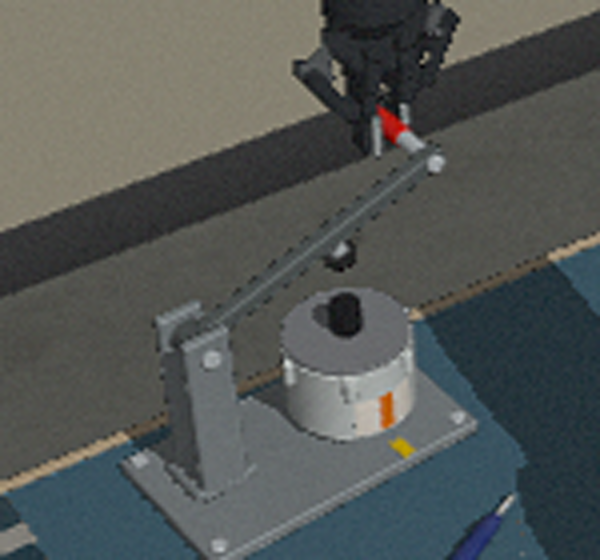

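Call:
apply_moves(targets=[1,0.61,-0.16,0,0,0,0,1,0.61,-0.14,0,0,0,0,1,0.62,-0.12,0,0,0,0,1,0.62,-0.11,0,0,0,0,1,0.62,-0.09,0,0,0,0,1,0.62,-0.06,0,0,0,0,1,0.6,-0.05,0,0,0,0,1,0.4,-0.03,0,0,0,0,1,0,0,0,0,0,0])

```text
t: 44.38
ee_pos: [550.4, 82.6, 126.7]
ee_rot: [-0.076, 1.57, 0.074]
ft_force: [4.5, -1.1, 5.4]
gripper_width: 0.194
```

Call:
apply_moves(targets=[1,0.2,-0.01,0,0,0,0,1,0.2,0,0,0,0,0,1,0.2,0,0,0,0,0,1,0,0,0,0,0,0])

```text
t: 44.72
ee_pos: [550.4, 82.3, 121.3]
ee_rot: [-0.076, 1.569, 0.073]
ft_force: [3.3, -2.2, 6.0]
gripper_width: 0.188
```

Call:
apply_moves(targets=[1,0.2,0,0,0,0,0,1,0.2,0,0,0,0,0,1,0,0,0,0,0,0,1,0,0,0,0,0,0])

```text
t: 45.05
ee_pos: [550.5, 82.1, 117.5]
ee_rot: [-0.076, 1.569, 0.073]
ft_force: [3.6, -1.5, 6.4]
gripper_width: 0.191
```

Call:
apply_moves(targets=[1,0.2,0,0,0,0,0,1,0.2,0,0,0,0,0,1,0,0,0,0,0,0,1,0,0,0,0,0,0])

```text
t: 45.38
ee_pos: [550.5, 82.1, 113.5]
ee_rot: [-0.076, 1.569, 0.073]
ft_force: [3.3, -1.2, 6.4]
gripper_width: 0.189
```

```bash
python3 -c "
from h import *
im,c=look('w44',());print(env.get_obs()['ft_force'])
im,c=shot('scene','s7'); cv2.imwrite('pics/s7c.png',cv2.resize(im[250:350,190:290],None,fx=6,fy=6,interpolation=cv2.INTER_CUBIC)[:,:,::-1])"
```

```text
tcp [550.5  82.1 113.5] tooly ang 95.4 w 0.18
[ 4.27208411 -2.55784503  6.02009519]
```

View pics/s7c.png

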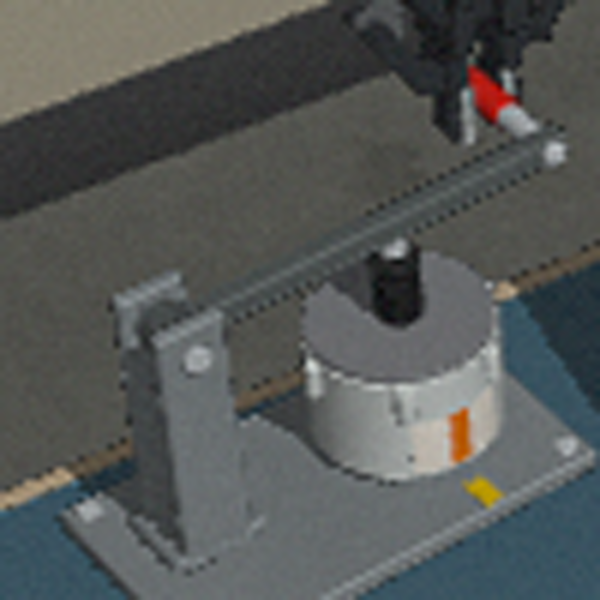

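View pics/w44.png

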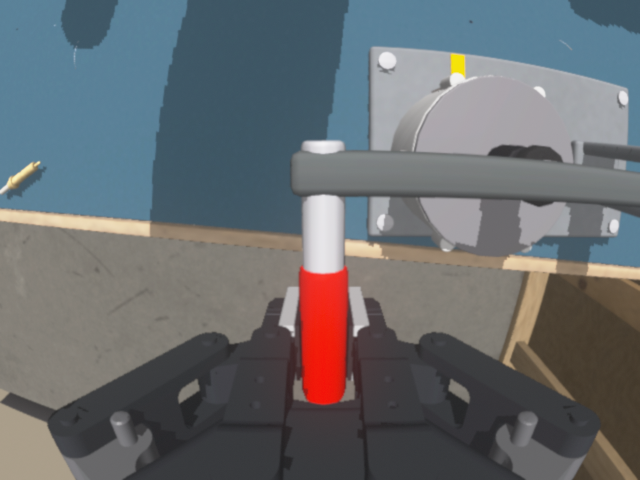

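Call:
apply_moves(targets=[1,0.2,0,0,0,0,0,1,0.2,0,0,0,0,0,1,0,0,0,0,0,0,1,0,0,0,0,0,0])

```text
t: 45.82
ee_pos: [550.5, 82.0, 109.5]
ee_rot: [-0.076, 1.569, 0.073]
ft_force: [3.5, -2.1, 6.2]
gripper_width: 0.189
```

```bash
python3 -c "
from h import *
im,c=look('w45',());print(env.get_obs()['ft_force'])
im2,c=shot('scene','s8'); cv2.imwrite('pics/s8c.png',cv2.resize(im2[250:350,190:290],None,fx=6,fy=6,interpolation=cv2.INTER_CUBIC)[:,:,::-1])
for t in ('w41','w42','w43','w44','w45'):
    a=cv2.imread(f'pics/{t}.png')[:,:,::-1].astype(int)
    m=(a[:,:,0]>150)&(a[:,:,1]<60)&(a[:,:,2]<60); m[:,:280]=0;m[:,370:]=0;m[:250]=0; ys,xs=np.nonzero(m); 
    rows=[np.ptp(np.nonzero(m[r])[0]) for r in range(285,340,10)]; print(t,ys.min(),ys.max(),rows)
"
```

```text
tcp [550.5  82.  109.5] tooly ang 95.4 w 0.19
[ 3.42136325 -1.50320176  6.06067932]
w41 259 391 [np.int64(43), np.int64(43), np.int64(42), np.int64(42), np.int64(42), np.int64(42)]
w42 260 392 [np.int64(43), np.int64(44), np.int64(43), np.int64(42), np.int64(41), np.int64(41)]
w43 266 401 [np.int64(45), np.int64(45), np.int64(45), np.int64(43), np.int64(43), np.int64(43)]
w44 267 404 [np.int64(46), np.int64(47), np.int64(46), np.int64(45), np.int64(43), np.int64(43)]
w45 267 404 [np.int64(46), np.int64(47), np.int64(47), np.int64(45), np.int64(44), np.int64(43)]
```

View pics/s8c.png

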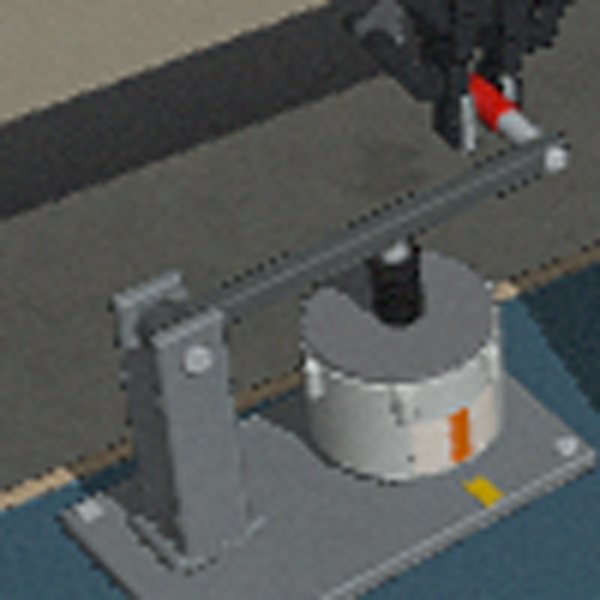

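View pics/w45.png

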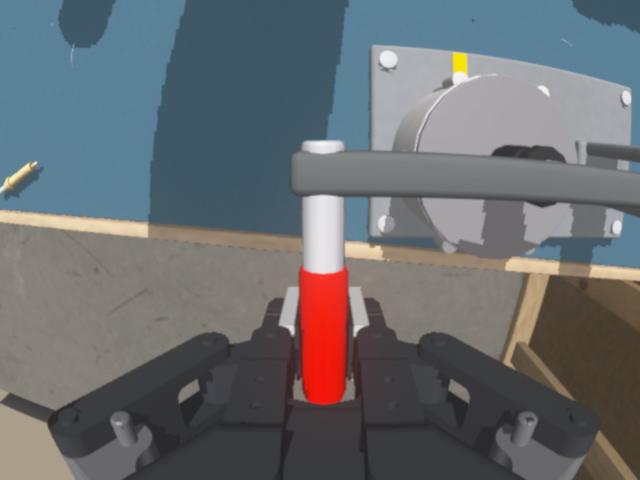

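Call:
apply_moves(targets=[1,0.2,0,0,0,0,0,1,0,0,0,0,0,0,1,0,0,0,0,0,0])

```text
t: 46.17
ee_pos: [550.5, 82.1, 107.8]
ee_rot: [-0.076, 1.569, 0.073]
ft_force: [2.9, -1.1, 7.8]
gripper_width: 0.19
```

Call:
apply_moves(targets=[1,0.2,0,0,0,0,0,1,0,0,0,0,0,0,1,0,0,0,0,0,0])

```text
t: 46.42
ee_pos: [550.6, 82.0, 106.9]
ee_rot: [-0.077, 1.568, 0.072]
ft_force: [-1.7, -4.3, 21.2]
gripper_width: 0.191
```

Call:
apply_moves(targets=[1,0.2,0,0,0,0,0,1,0,0,0,0,0,0,1,0,0,0,0,0,0])

```text
t: 46.67
ee_pos: [550.8, 82.0, 106.1]
ee_rot: [-0.078, 1.567, 0.071]
ft_force: [-4.0, -6.7, 35.3]
gripper_width: 0.19
```

Call:
apply_moves(targets=[1,-0.15,0,0,0,0,0,1,0,0,0,0,0,0,1,0,0,0,0,0,0,1,0,0,0,0,0,0,1,0,0,0,0,0,0,1,0,0,0,0,0,0,1,0,0,0,0,0,0,1,0,0,0,0,0,0,1,0,0,0,0,0,0,1,0,0,0,0,0,0,1,0,0,0,0,0,0,1,0,0,0,0,0,0])

```text
t: 47.67
ee_pos: [550.8, 82.1, 106.5]
ee_rot: [-0.077, 1.568, 0.072]
ft_force: [-0.9, -4.6, 22.0]
gripper_width: 0.189
```

```bash
python3 -c "
from h import *
im,c=look('w46',());print(env.get_obs()['ft_force'])
im2,c=shot('scene','s9'); cv2.imwrite('pics/s9c.png',cv2.resize(im2[250:350,190:290],None,fx=6,fy=6,interpolation=cv2.INTER_CUBIC)[:,:,::-1])
for r in finder.mark_of('label','scene'): print(r,label_ang(r['at']))
"
```

```text
tcp [550.8  82.  106.4] tooly ang 95.4 w 0.19
[-0.25709194 -4.90459608 22.46248691]
{'at': [266.7, 319.6], 'score': 0.61} (array([434.8789842 , 161.33713652,  44.25545178]), np.float64(184.9238834259343))
{'at': [159.5, 353.8], 'score': 0.3} (array([nan, nan, nan]), np.float64(nan))h.py:56: RuntimeWarning: invalid value encountered in sqrt
  t=(-b-np.sqrt(b*b-a*c))/a; P=p+t*d; return P, np.degrees(np.arctan2(P[1]-C[1],P[0]-C[0]))%360
```

View pics/s9c.png

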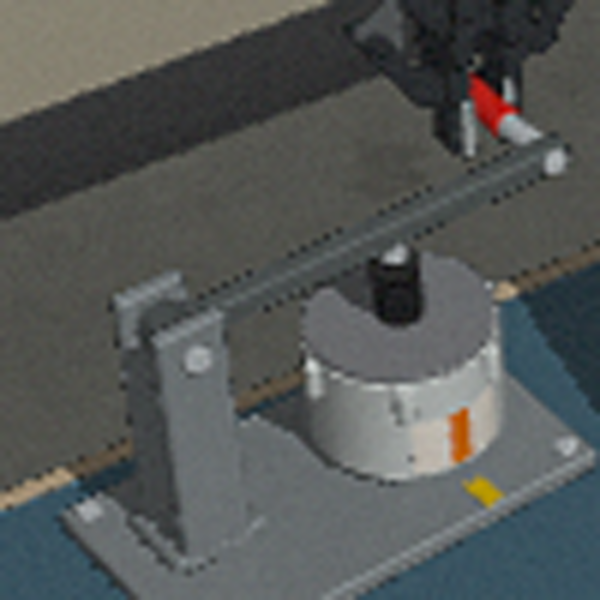

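```bash
python3 -c "
import numpy as np
th=np.linspace(1.65,0,31); y=120+210*np.sin(.08-th); z=137+210*np.cos(.08-th)
for k in range(3):
  print(', '.join('1, %.2f, %.2f, 0, 0, 0, 0'%(-(z[i+1]-z[i])/10,(y[i+1]-y[i])/10) for i in range(10*k,10*k+10)))
"
```

```text
1, -1.15, 0.03, 0, 0, 0, 0, 1, -1.15, 0.10, 0, 0, 0, 0, 1, -1.14, 0.16, 0, 0, 0, 0, 1, -1.13, 0.22, 0, 0, 0, 0, 1, -1.12, 0.28, 0, 0, 0, 0, 1, -1.10, 0.34, 0, 0, 0, 0, 1, -1.08, 0.40, 0, 0, 0, 0, 1, -1.06, 0.46, 0, 0, 0, 0, 1, -1.03, 0.52, 0, 0, 0, 0, 1, -1.00, 0.58, 0, 0, 0, 0
1, -0.97, 0.63, 0, 0, 0, 0, 1, -0.93, 0.68, 0, 0, 0, 0, 1, -0.89, 0.73, 0, 0, 0, 0, 1, -0.85, 0.78, 0, 0, 0, 0, 1, -0.81, 0.83, 0, 0, 0, 0, 1, -0.76, 0.87, 0, 0, 0, 0, 1, -0.71, 0.91, 0, 0, 0, 0, 1, -0.66, 0.95, 0, 0, 0, 0, 1, -0.61, 0.98, 0, 0, 0, 0, 1, -0.55, 1.01, 0, 0, 0, 0
1, -0.49, 1.04, 0, 0, 0, 0, 1, -0.44, 1.07, 0, 0, 0, 0, 1, -0.38, 1.09, 0, 0, 0, 0, 1, -0.32, 1.11, 0, 0, 0, 0, 1, -0.25, 1.13, 0, 0, 0, 0, 1, -0.19, 1.14, 0, 0, 0, 0, 1, -0.13, 1.15, 0, 0, 0, 0, 1, -0.07, 1.15, 0, 0, 0, 0, 1, -0.00, 1.15, 0, 0, 0, 0, 1, 0.06, 1.15, 0, 0, 0, 0
```

Call:
apply_moves(targets=[1,0,0,0,0,0,0,1,0,0,0,0,0,0,1,0,0,0,0,0,0,1,0,0,0,0,0,0,1,0,0,0,0,0,0])

```text
t: 48.23
ee_pos: [550.8, 82.1, 106.4]
ee_rot: [-0.077, 1.568, 0.072]
ft_force: [-0.4, -4.2, 22.7]
gripper_width: 0.189
```

Call:
apply_moves(targets=[1,-0.6,0.02,0,0,0,0,1,-0.8,0.05,0,0,0,0,1,-1.15,0.1,0,0,0,0,1,-1.14,0.16,0,0,0,0,1,-1.13,0.22,0,0,0,0,1,-1.12,0.28,0,0,0,0,1,-1.1,0.34,0,0,0,0,1,-1.08,0.4,0,0,0,0,1,-1.06,0.46,0,0,0,0,1,-1.03,0.52,0,0,0,0,1,-1.0,0.58,0,0,0,0])

```text
t: 49.15
ee_pos: [547.8, 109.0, 217.2]
ee_rot: [-0.079, 1.57, 0.065]
ft_force: [4.6, -14.5, 9.9]
gripper_width: 0.186
```

```bash
python3 -c "
from h import *
im,c=look('w47',());print(env.get_obs()['ft_force'])"
```

```text
tcp [547.8 110.1 219.2] tooly ang 95.3 w 0.19
[  1.01578842 -16.66091299  14.45703044]
```

View pics/w47.png

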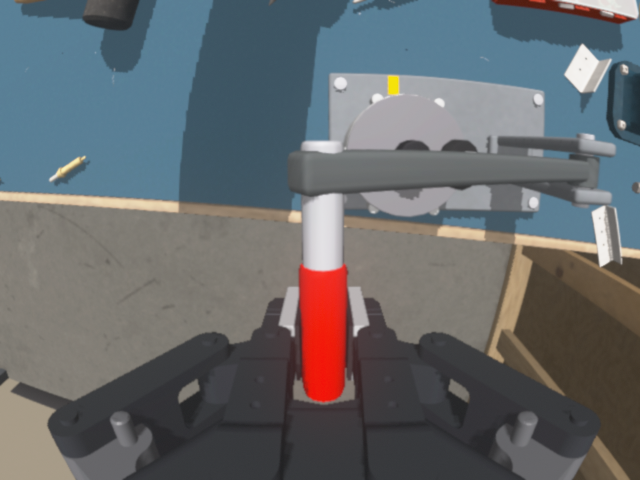

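Call:
apply_moves(targets=[1,-1.05,0.5,0,0,0,0,1,-0.97,0.63,0,0,0,0,1,-0.89,0.73,0,0,0,0,1,-0.85,0.78,0,0,0,0,1,-0.81,0.83,0,0,0,0])

```text
t: 49.62
ee_pos: [544.5, 143.4, 263.4]
ee_rot: [-0.079, 1.57, 0.064]
ft_force: [0.9, -16.6, 18.8]
gripper_width: 0.185
```

Call:
apply_moves(targets=[1,-0.76,0.87,0,0,0,0,1,-0.71,0.91,0,0,0,0,1,-0.66,0.95,0,0,0,0,1,-0.61,0.98,0,0,0,0,1,-0.55,1.01,0,0,0,0])

```text
t: 50.03
ee_pos: [539.8, 192.4, 297.2]
ee_rot: [-0.078, 1.569, 0.066]
ft_force: [-1.4, -11.1, 23.8]
gripper_width: 0.188
```

Call:
apply_moves(targets=[1,-0.56,1.04,0,0,0,0,1,-0.5,1.07,0,0,0,0,1,-0.42,1.09,0,0,0,0,1,-0.36,1.11,0,0,0,0,1,-0.27,1.13,0,0,0,0])

```text
t: 50.45
ee_pos: [534.0, 250.1, 316.5]
ee_rot: [-0.076, 1.571, 0.073]
ft_force: [0.4, -0.2, 0.9]
gripper_width: 0.184
```

```bash
python3 -c "
from h import *
im,c=look('w48',());print(env.get_obs()['ft_force'])"
```

```text
tcp [533.6 253.3 317.3] tooly ang 95.6 w 0.19
[ 4.98155955  3.63932593 -1.31998042]
```

View pics/w48.png

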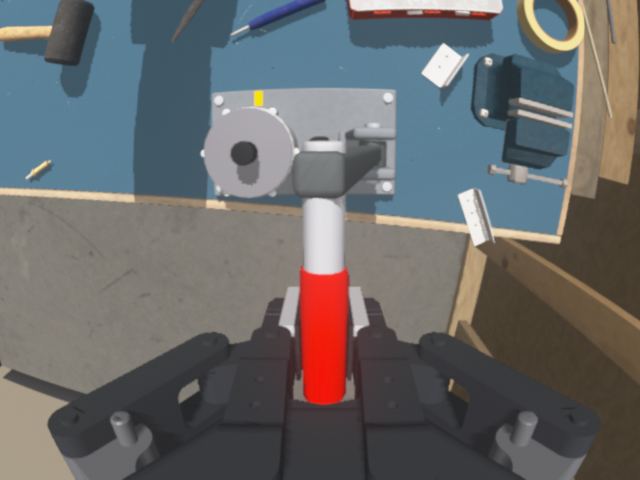

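Call:
apply_moves(targets=[1,-0.15,1.1,0,0,0,0,1,-0.12,1.1,0,0,0,0,1,-0.07,1.1,0,0,0,0,1,0,1.1,0,0,0,0,1,0.05,0.8,0,0,0,0,1,0,0,0,0,0,0,1,0,0,0,0,0,0])

```text
t: 51.08
ee_pos: [528.7, 303.0, 319.2]
ee_rot: [-0.076, 1.571, 0.076]
ft_force: [1.5, 0.0, -2.9]
gripper_width: 0.191
```

Call:
apply_moves(targets=[1,0,0.4,0,0,0,0,1,0,0.2,0,0,0,0,1,0,0,0,0,0,0,1,0,0,0,0,0,0,1,0,0,0,0,0,0])

```text
t: 51.5
ee_pos: [528.3, 307.5, 319.1]
ee_rot: [-0.076, 1.571, 0.074]
ft_force: [-1.7, -0.6, -9.9]
gripper_width: 0.188
```

Call:
apply_moves(targets=[0.4,0,0,0,0,0,0,0.2,0,0,0,0,0,0,0,0,0,0,0,0,0,-0.3,0,0,0,0,0,0,-0.3,0,0,0,0,0,0,-0.3,0,0,0,0,0,0])

```text
t: 52.0
ee_pos: [528.7, 308.3, 320.3]
ee_rot: [-0.075, 1.569, 0.076]
ft_force: [0.0, 0.0, 1.2]
gripper_width: 0.651
```

```bash
python3 -c "
from h import *
im,c=look('w49',());print(env.get_obs()['ft_force'])"
```

```text
tcp [528.7 308.3 320.1] tooly ang 95.5 w 0.65
[ 0.69999045  0.29626509 -0.21213792]
```

View pics/w49.png

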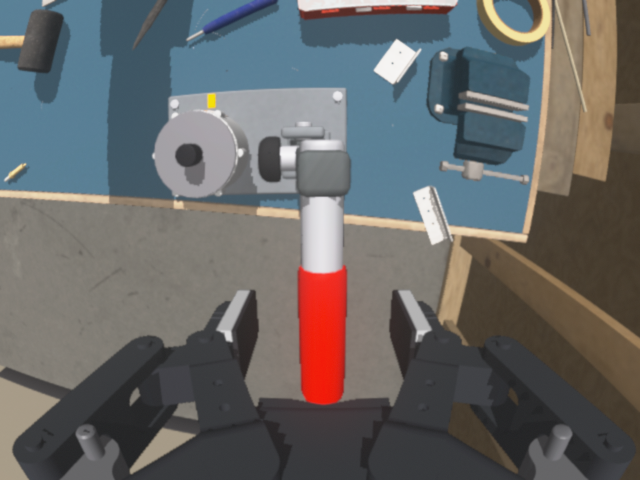

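Lever stands free at rest, jaws open either side. Raise clear and check everything.

Call:
apply_moves(targets=[-0.3,-2,0,0,0,0,0,-0.3,-3,0,0,0,0,0,-0.3,-3,0,0,0,0,0,-0.3,0,-3,0,0,0,0,-0.3,0,-3.6,0,0,0,0,-0.3,0,-3.6,0,0,0,0,-0.3,0,-3.6,0,0,0,0,-0.3,0,-3,0,0,0,0,-0.3,0,0,0,0,0,0,-0.3,0,0,0,0,0,0,-0.3,0,0,0,0,0,0])

```text
t: 52.97
ee_pos: [544.5, 141.5, 400.1]
ee_rot: [-0.075, 1.569, 0.076]
ft_force: [0.1, 0.6, 0.1]
gripper_width: 0.653
```

```bash
python3 -c "
from h import *
im,c=look('w50',())
for r in finder.silhouettes('lid','wrist'):
    cn,_=cv2.findContours(r['mask'].astype(np.uint8),0,2); k=max(cn,key=len)[:,0]
    P=np.array([plane('wrist',p,83,c)[:2] for p in k],np.float32); print('lid',r['score'],cv2.fitEllipse(P))
im,c=shot('scene','s10'); cv2.imwrite('pics/s10c.png',cv2.resize(im[200:360,170:300],None,fx=4.5,fy=3.7,interpolation=cv2.INTER_CUBIC)[:,:,::-1])
for r in finder.mark_of('label','scene'): print(r['score'],label_ang(r['at']))
for r in finder.mark_of('lever_grip','scene'): print(r['score'],r['at'])
"
```

```text
tcp [544.3 142.2 400.1] tooly ang 95.6 w 0.65
lid 0.87 ((483.6787109375, 164.7235870361328), (91.43016815185547, 93.1518325805664), 115.38565826416016)
lid 0.72 ((477.60333251953125, -376.80963134765625), (60.34217834472656, 65.19905090332031), 176.0733642578125)
0.69 (array([434.97060397, 160.38381406,  33.9953563 ]), np.float64(186.05530435820066))
0.84 [191.5, 233.4]
```

View pics/s10c.png

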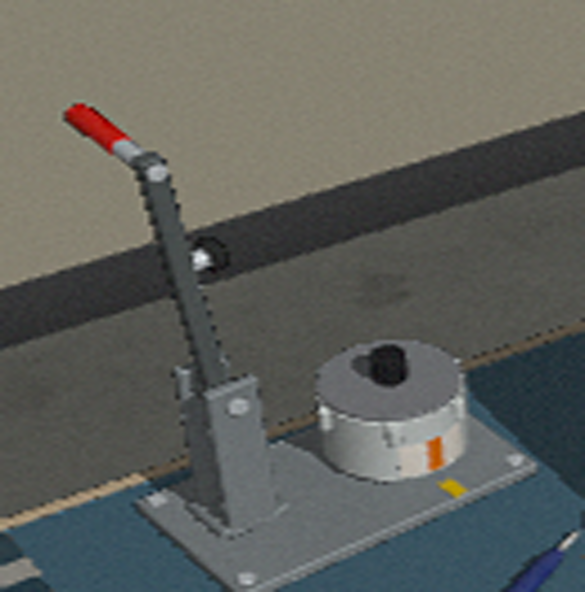

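View pics/w50.png

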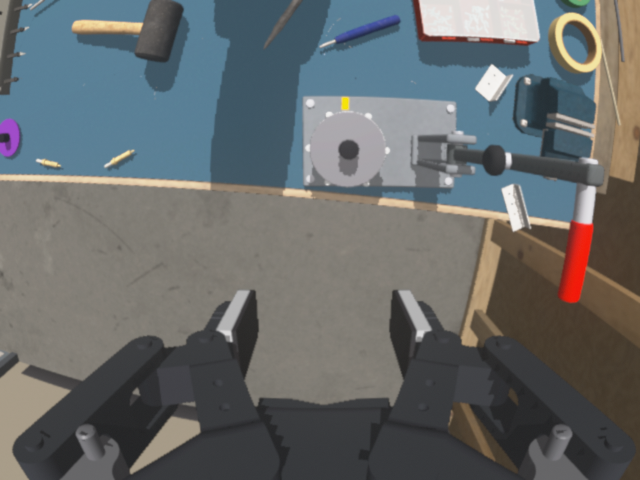

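The lever is back at the pixel it had at the start. The lid is centred, the orange stripe is over the yellow mark, and no black holder is left on the bench. The golds and clips are in place and the robot is clear, so I'm handing in.

```bash
python3 -c "
from station import env
print(env.finish_job())"
```

```text
the job is handed in; nothing more can be done
None
```

I carried out every step and handed the job in at about 53 s; no verdict was reported.

**What I did**
- I put the four black sheet holders into the tin one at a time. One grasp closed empty because it was too high, and worked on the second try. The two gold holders, both angle clips, the holders on the rack and the purple lid look-alike were not touched.
- I set the grey lid on the tin, then rolled the tin about 95° anticlockwise by pushing one rib with the shut fingertips.
- I pulled the lever down until it bore on the knob and held it for over 1.5 s. The wrist read about 22 N, after a brief peak of 35 N while finding contact. I then eased it back up to rest and let go.

**Last checks**
- **Lid:** about 1 mm from the tin's centre and looks flat.
- **Label:** readings of 184–186° against a front mark at about 185–186°, so within roughly 2°.
- **Lever:** at rest in the picture, at the same pixel as at the start.
- **Bench:** no black holder left on it; both golds and both clips in their places.

**What disagreed:**
- The handle slid about 8–10 mm deeper into the fingers while the lever was pulled down. Contact therefore came about 12 mm lower on the tool than I had worked out.
- It also caused side and vertical forces of up to about 24 N while easing the lever back, but the grip held throughout.

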